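# Open the dispenser's gate by counted turns

### The arm

A 6-joint arm with a two-finger parallel gripper is mounted at the origin on a cart in front of the work surface, level with it; the furniture and walls round the work are solid. World frame = base frame: x ahead of the robot, y to its left, z up, the work surface at z = 0. Lengths are in mm, angles in rad, forces in N, time in s.
With the tool pointing down it reaches from about 375 to 975 mm from the base axis. Payload 3.8 kg.
Tool frame: the origin (TCP) lies midway between the tips of the shut fingers; the grasp point (between the pads) lies 19 mm behind it; x points along the fingers, z is the direction in which the jaws open and shut, and the axes are right-handed (so a half turn about x gives the same grasp; the last joint's range is limited). The gripper opens to 88 mm and grips with 3 to 60 N. Pads are 18 mm wide; open, the fingers measure 123 mm over their backs; the gripper's body (75 mm by 187 mm) begins 45 mm behind the grasp point.
Start: joints at [-1.287, 0.264, 1.604, -0, 1.274, -0.037], TCP at [212.839, -640.56, 238.706] pointing down, gripper open.
Joint ranges: [-2.63, 2.63], [-0.94, 2.18], [0.31, 2.57], [-1.31, 4.45], [0, 2.66], [-2.55, 2.55]. Speed limits (rad/s): [2.57, 2.57, 3.14, 3.14, 3.14, 3.14].

### API

Orientations are given as a unit quaternion [w, x, y, z].
In Python, from cell import ctrl, get_image, calibration, ticket gives the robot as it stands.
- The arm moves only by the tool step_arm, never from a script. Its argument "deltas" is a list of rows, each a list of 3 entries, a list of its own where there are three numbers: the opening in per cent of the stroke, from 0 (shut) to 100 (fully open), then the shift along the world's x, y, z in mm, then the turn, a rotation vector about the world's x, y, z in degrees. In form: [[hand, [dx, dy, dz], [rx, ry, rz]], ...]. A call has 1 to 12 rows; each row shifts and turns the pose as measured when the row begins; what a row does not reach is not made up. A row lasts 1/10 s, in which the tool goes at most 50 mm and 8.59 degrees, less where a joint would pass 70% of its speed; a pose out of reach is approached as far as the arm can. A call is refused whole if a number of a shift passes 50 or a number of a turn 8.59, either way. A call with a gripper value outside its range is refused whole. The fingers move at their own pace and stop on an object; "grip_force" is the grip in N (left out, the last holds). Time passes only in rows, so rows that do not move let the fingers close. It gives the time, the measured TCP pose, the force and the opening at its end, in the units of the state.
- ctrl.get_state(): the state, without advancing time (a new reading comes with each control period).
- get_image(name): name is "side" or "top" or "wrist"; returns the picture (480x640x3 uint8, red, green, blue); there is no depth.
- calibration(name): a dict with "fovy" (degrees; the focal length in pixels is half the picture's height over the tangent of half this angle, whatever the lens; pixels are square), "cx", "cy" (the principal point, pixels), "rvec" (rotation vector, rad) and "tvec" (3), from world to camera coordinates, as OpenCV has them; the wrist camera has in their place "tool_from_camera" (4x4, takes a point from camera to tool coordinates, whose origin is the TCP and whose axes are the tool frame's). Camera axes: x right, y down, z forward; pixel columns grow to the right and rows downward; lengths in mm; the calibration is good to about 2 mm. A picture is of the moment at which its call begins: read the wrist's pose just before it. calibration takes no time and is no camera call.
- ticket.hand_in(): hands the job in, once; it reports no verdict.
The state is a dict: "time_s": time; "qpos": joint angles; "qvel": joint speeds; "effort": joint torques, N m; "eef_pos": TCP position; "eef_rot": TCP orientation; "ft_force": force on the tool from outside, world axes, zero at the start; "torque": the same for the moment, N m; "grip_width": finger opening in mm.
Only numpy, scipy, OpenCV 4.12 (cv2) and the standard library are available. Lean on these libraries where they do the work, as an engineer would, in place of code of your own. Each camera call takes 0.05 s, during which the arm holds its last target.

### The job

First stand the espresso cup upright on the round mat under the dispenser's chute, in the middle, and let go of it; only then swing the locking lever of the dispenser a quarter turn anticlockwise, to its loose stop. Then open the gate by one and a half turns of the handwheel, anticlockwise, counting only from where the wheel's free play is taken up and the gate begins to rise (20 mm a turn, so 30 mm in all), and let go. Leave everything else on the counter standing where it is.

Things in the scene. Friction and masses are not known exactly. Their poses are not given: they have to be found in the camera images.
- dispenser: Fixed white and steel dispenser, 290 deep, 340 wide, 305 mm high. Origin on the worktop under its middle; x from front to back, y to its left, z up. Right half: hopper with a chute; left half: console whose face slopes 35 deg down to the front, with handwheel and locking lever. Its normal u is (-0.574, 0, 0.819) in this frame; anticlockwise is as seen looking at the face, against u.
- spout_spot (a point): Middle of the top of a fixed round wooden mat (95 mm across, 8 mm high) under the chute, where the cup shall stand. Axes as the dispenser's. The chute's lip, 90 mm wide, is 15 mm behind this point and 95 to 125 mm above the worktop: a gripper straight above a cup here would strike it; lean it back towards the front by about 40 degrees.
- wheel_center (a point): Point on the handwheel's axis, level with point wheel_handle, 92 mm off the console's face; axes as the dispenser's. The dark steel wheel turns about u through here; it is 134 mm across, its rim 45 to 59 mm off the face. Anticlockwise opens. Free play on the stem: at the start 1.3 to 3.0 rad of it lie in the opening sense.
- wheel_handle (a point): On the axis of the wheel's wooden handle, a pin along u, 22 mm thick, 50 mm long, that spins freely, so fingers can hold it and be led round without turning. The point is 30 mm above its foot, 20 mm below its end, 60 mm from the wheel's axis. In the play the wheel turns alone almost freely (0.03 N m); then it takes the stem along (0.15 N m).
- gate (a joint): Rise of the steel gate plate (90 mm wide) at the front of the hopper, m: 0 shut (as at the start), 0.045 fully up. 20 mm a turn of the stem (3.18 mm/rad); it does not move while the wheel is only in its play, and stays where it is left.
- gate_pointer (a point): Tip of the black pointer on the gate, about 205 mm above the worktop when shut; it rises with the gate beside a scale with ticks 5 mm apart on the hopper's right guide.
- lock (a joint): Angle of the locking screw, rad: 0 to 0.12 (tight) at the start, 1.57 at its loose stop; anticlockwise loosens. While tight, its toe props a lug of the stem, so that the wheel turns only in its play. Stiff (0.12 N m), stays where it is left.
- lock_pivot (a point): Point on the locking screw's axis (parallel to u), level with point lock_handle, 42 mm off the console's face; axes as the dispenser's.
- lock_handle (a point): On the axis of the wooden grip at the end of the lever, a fixed pin along u, 18 mm thick, 42 mm long; the point is 24 mm above its foot, 18 mm below its end, 75 mm from the screw's axis. Tight, the lever points to the dispenser's left (+y); loose, down the slope to its front.
- cup: Loose white espresso cup with a band, 63 mm across the outside, 51 mm high, walls about 4 mm, 0.11 kg. Ring handle along its own -y: 11 mm thick, 24 mm out, 16 to 49 mm high. Origin at the underside, 13.5 mm off the cup's axis towards the handle. At the start upright in one of three places in the row on the right with tea tin and tumbler, handle within 40 deg of world -x.
- cup_center (a point): Middle of the cup's underside, on the axis of its round body; axes as the cup's (z up).
- tea_tin: Round tea tin, 69 mm across, 89 mm high, upright; bystander. Origin at its underside.
- tumbler: Teal glass tumbler, 68 mm across, 84 mm high, upright; bystander. Origin at its underside.
- pepper_mill: Dark wooden pepper mill, 58 mm across, 170 mm high, upright; bystander behind the row on the right. Origin at its underside.
- spoon: Steel teaspoon, 138 mm long, 12 mm high, lying before the dispenser; bystander. Origin at its underside.
Mind the look-alikes: they are no part of the job. Leave any red look-alike of the cup alone.

How it is judged (in metres and radians):
On the way, in this order (a step that is already met when the one before it is completed fails the run):
1. the cup stands upright on the mat under the chute, let go, before anything is unlocked (horizontal distance between cup_center and spout_spot below 0.02 m and angle between cup's own z axis and vertical below 0.12 rad and height (world z) of cup_center between 0.003 and 0.012 m and contact force between the fingers and cup below 0.1 N and linear speed of cup below 0.02 m/s), for 0.2 s.
2. the locking lever is swung loose (over 1.3 rad) (value of joint lock above 1.3 rad), for 0.2 s.
3. the play is taken up and the gate has begun to rise (over 2 mm) (value of joint gate above 0.002 m), for 0.1 s.
At the end, for the whole second after the job is handed in: The gate stands 30 mm (+-2.3 mm) above shut, which is one and a half turns of the stem give or take 40 degrees, and is at rest; the locking lever is still loose (over 1.3 rad); the cup stands still and upright (within 7 degrees) on the mat with its axis within 20 mm of the spot under the chute (horizontal distance between cup_center and spout_spot below 0.02 m and angle between cup's own z axis and vertical below 0.12 rad and height (world z) of cup_center between 0.003 and 0.012 m and value of joint lock above 1.3 rad and value of joint gate between 0.0277 and 0.0323 m and linear speed of cup below 0.02 m/s and velocity of joint gate between -0.002 and 0.002 m/s); the robot touches nothing.
It fails at once if a bystander (tin, tumbler, pepper mill, teaspoon) is shifted more than 30 mm (distance of any of tea_tin, tumbler, pepper_mill, spoon from where it was at the start of the episode above 0.03 m).
It fails at once if a standing bystander is tipped over (angle between any of tea_tin, tumbler, pepper_mill's own z axis and vertical above 0.4 rad).
It fails at once if the cup is knocked over (angle between cup's own z axis and vertical above 0.8 rad).
It also fails if it takes over 72 s, if anything falls off the work surface, if the arm or the gripper's body presses on something with over 40 N, if the wrist force passes 120 N, or if a joint passes its speed limit or range.

## Working session

There is one attempt and no reset: what is moved stays moved. The work goes in short steps, Python scripts to look and compute and a tool call to move; the robot and the scene stay as the last step left them, time stands still between calls to the robot, and variables do not carry over. Pictures are saved under pics/ and viewed, and the job is handed in when it is done.

Besides the shell and the picture viewer there is one more tool, called as name([rows], argument=value, ...), one row to a line, values as JSON. step_arm: Moves the arm, as the interface text tells. Its arguments: {"type":"object","properties":{"deltas":{"type":"array"},"grip_force":{"type":"number"}},"required":["deltas"]}

```bash
mkdir -p pics; ls; cat > h.py <<'E'
import numpy as np, cv2
from cell import ctrl,get_image,calibration,ticket
from scipy.spatial.transform import Rotation as R
def save(n,im): cv2.imwrite('pics/'+n+'.png',im[:,:,::-1])
def K(c): 
    f=240/np.tan(np.radians(c['fovy'])/2); return np.array([[f,0,c['cx']],[0,f,c['cy']],[0,0,1]])
def proj(c,P):
    p,_=cv2.projectPoints(np.array(P,float).reshape(-1,1,3),np.array(c['rvec'],float),np.array(c['tvec'],float),K(c),None); return p.reshape(-1,2)
def ray(c,uv):
    Rm=cv2.Rodrigues(np.array(c['rvec'],float))[0]; t=np.array(c['tvec'],float).ravel()
    d=Rm.T@(np.linalg.inv(K(c))@np.array([uv[0],uv[1],1.])); return -Rm.T@t,d/np.linalg.norm(d)
def onz(c,uv,z):
    o,d=ray(c,uv); return o+d*(z-o[2])/d[2]
E
python3 - <<'E'
from h import *
for n in ('side','top','wrist'):
    save(n+'0',get_image(n)); print(n,calibration(n))
print(ctrl.get_state())
E
```

```text
pics
side {'fovy': 46.145463544396215, 'cx': 316.41226900290064, 'cy': 244.02756227270575, 'rvec': array([ 2.18941534, -0.40784004,  0.17476479]), 'tvec': array([-562.28597959,  156.46222699, 1656.9012732 ])}
top {'fovy': 55.615709036321874, 'cx': 315.7161984395082, 'cy': 243.80367349622628, 'rvec': array([ 2.1062605 , -2.15948313,  0.15793556]), 'tvec': array([-121.51725822,  552.38412056, 1342.92012043])}
wrist {'fovy': 58.03425499074383, 'cx': 318.66906155671353, 'cy': 248.01579596886776, 'tool_from_camera': array([[ 1.32853519e-03, -3.05373751e-01,  9.52231646e-01,
        -1.46154093e+02],
       [-8.43614559e-04, -9.52232489e-01, -3.05372845e-01,
         7.85220870e+01],
       [ 9.99998762e-01, -3.97617909e-04, -1.52269211e-03,
        -2.16607803e-01],
       [ 0.00000000e+00,  0.00000000e+00,  0.00000000e+00,
         1.00000000e+00]])}
{'time_s': 0.15, 'qpos': array([-1.28692205e+00,  2.64586251e-01,  1.60502374e+00, -3.59932914e-07,
        1.27374205e+00, -3.68930764e-02]), 'qvel': array([-0.00057991, -0.00412258, -0.00317841, -0.00015099, -0.00023394,
       -0.00022148]), 'effort': array([-6.24688892e-05, -5.02848458e+01, -3.57468903e+01,  7.28771556e-02,
        2.49509036e-02, -1.02585320e-04]), 'eef_pos': array([ 212.67293607, -640.043223  ,  237.68964521]), 'eef_rot': array([ 0.57294058,  0.41411659,  0.57392208, -0.41335214]), 'ft_force': array([-0.64377787, -0.42390869,  0.83594003]), 'torque': array([-0.04694216, -0.03549442,  0.05114839]), 'grip_width': 87.96468867393928}
```

View pics/side0.png

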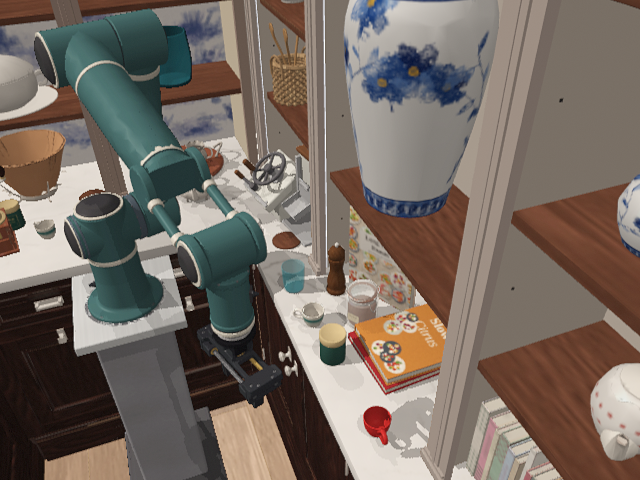

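View pics/top0.png

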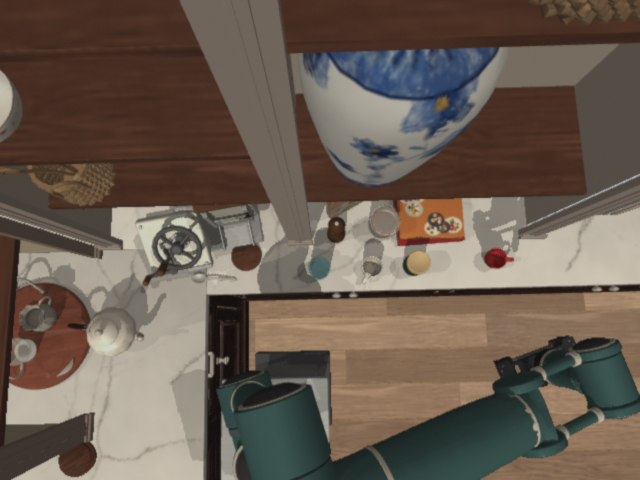

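View pics/wrist0.png

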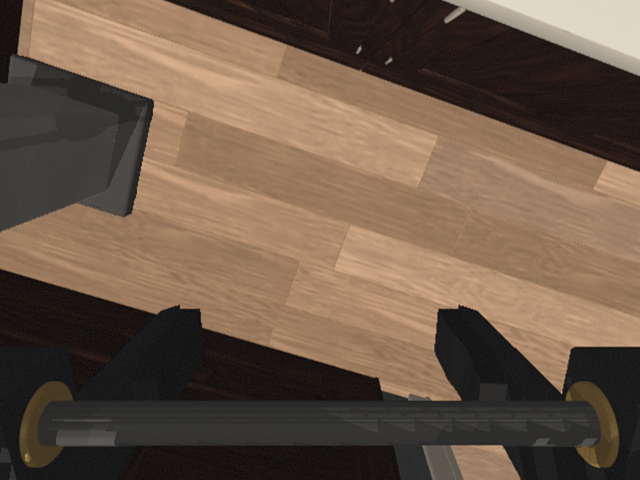

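```bash
python3 - <<'E'
import cv2
a=cv2.imread('pics/top0.png'); b=cv2.imread('pics/side0.png')
cv2.imwrite('pics/tc1.png',cv2.resize(a[195:305,125:275],None,fx=5,fy=5,interpolation=cv2.INTER_CUBIC))
cv2.imwrite('pics/tc2.png',cv2.resize(a[210:300,300:450],None,fx=5,fy=5,interpolation=cv2.INTER_CUBIC))
cv2.imwrite('pics/sc1.png',cv2.resize(b[140:260,180:330],None,fx=5,fy=5,interpolation=cv2.INTER_CUBIC))
cv2.imwrite('pics/sc2.png',cv2.resize(b[240:370,270:400],None,fx=4.5,fy=4.5,interpolation=cv2.INTER_CUBIC))
from h import *
t=calibration('top'); s=calibration('side')
print(ray(t,(320,240))[0],ray(s,(320,240))[0])
print('mat',onz(t,(246,258),8), onz(s,(286,240),8))
print('cup',onz(t,(371,262),30), onz(s,(312,314),30))
E
```

```text
[ 328.9732785  -148.57620739 1411.74742896] [  118.39905661 -1350.82608822  1116.78929222]
mat [515.72573763  83.30538496   8.        ] [523.52540592  78.81087875   8.        ]
cup [ 490.70611206 -302.4193743    30.        ] [ 476.64275576 -298.06281452   30.        ]
```

View pics/tc1.png

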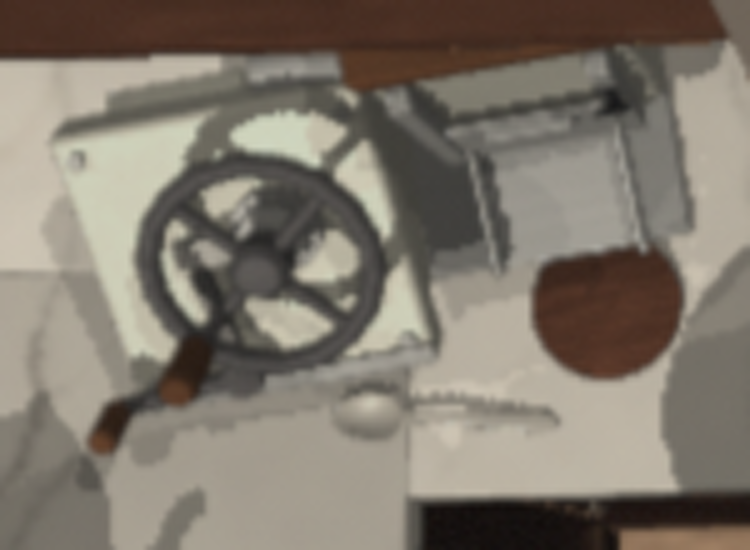

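View pics/tc2.png

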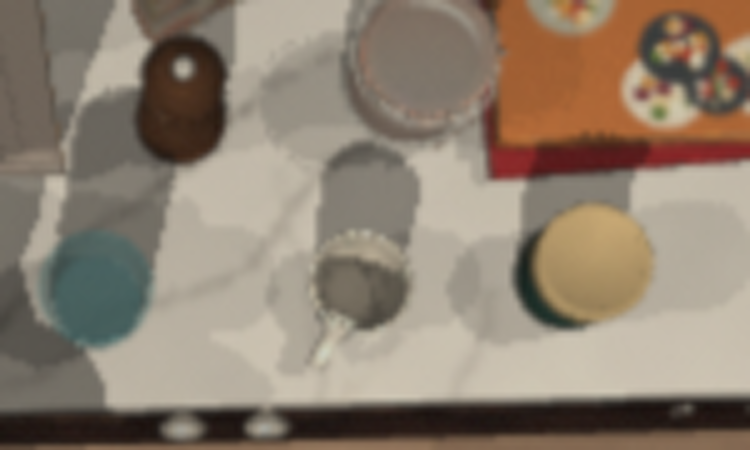

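View pics/sc1.png

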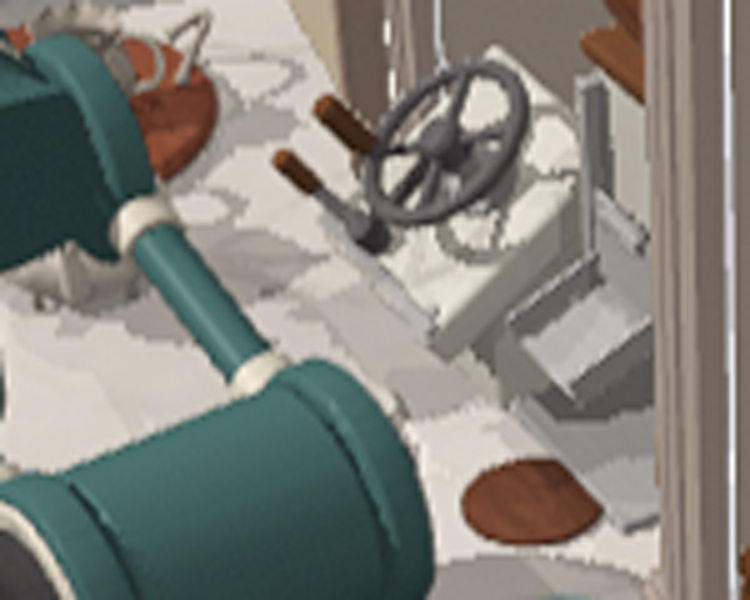

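View pics/sc2.png

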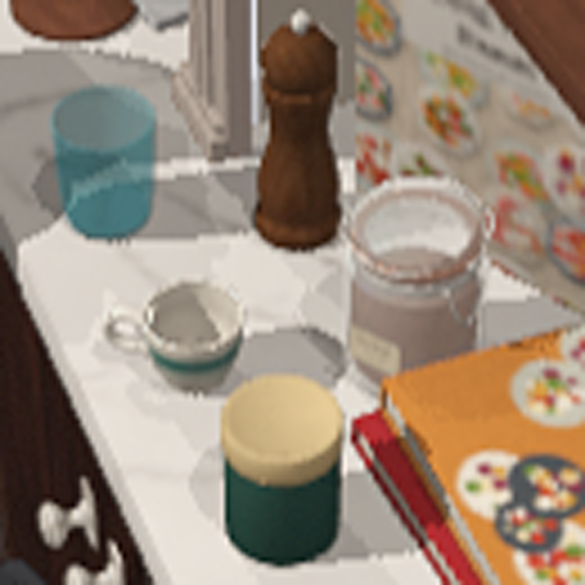

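```bash
cat >> h.py <<'E'
def tri(obs):
    A=np.zeros((3,3));b=np.zeros(3);L=[]
    for c,uv in obs:
        o,d=ray(c,uv);P=np.eye(3)-np.outer(d,d);A+=P;b+=P@o;L.append((o,P))
    x=np.linalg.solve(A,b); return x,[np.linalg.norm(P@(x-o)) for o,P in L]
def wcam():
    s=ctrl.get_state(); im=get_image('wrist'); c=dict(calibration('wrist'))
    q=s['eef_rot']; T=np.eye(4);T[:3,:3]=R.from_quat([q[1],q[2],q[3],q[0]]).as_matrix();T[:3,3]=s['eef_pos']
    W=np.linalg.inv(T@c['tool_from_camera']); c['rvec']=cv2.Rodrigues(W[:3,:3])[0].ravel(); c['tvec']=W[:3,3]
    return im,c,s
E
python3 - <<'E'
from h import *
t=calibration('top'); s=calibration('side')
T=lambda a,b:(125+a/5,195+b/5)
S=lambda a,b:(180+a/5,140+b/5)
for n,a,b in [('hub',(258,268),(440,140)),('wh_end',(177,388),(325,103)),('lk_end',(100,443),(281,156)),('mat',(608,312),(535,502)),('facecornerFR',(435,352),(437,345)),
 ('chute FL',(495,268),(512,325)),('chuteFR',(642,248),(575,395)),('corner TL',(60,135),(495,50))]:
    print(n,*tri([(t,T(*a)),(s,S(*b))]))
T2=lambda a,b:(300+a/5,210+b/5); S2=lambda a,b:(270+a/4.5,240+b/4.5)
print('cuprim',tri([(t,T2(362,280)),(s,S2(195,315))]),onz(t,T2(362,280),51),onz(s,S2(195,315),51))
print('handle',tri([(t,T2(322,358)),(s,S2(115,325))]))
print('tin',onz(t,T2(593,264),89),'tum',onz(t,T2(98,288),84),'tinS',onz(s,S2(283,422),89),onz(s,S2(105,125),84))
print('mill',onz(t,T2(182,70),170))
for y in (0,20): print(proj(t,[[500,y,0]]))
E
```

```text
hub [523.13289795 242.02392371 191.83551249] [np.float64(1.228973483499043), np.float64(1.2289734834991242)]
wh_end [456.057816   275.48412648 216.71159346] [np.float64(1.2412870687761048), np.float64(1.2412870687759159)]
lk_end [434.60339947 342.85641484 145.59210715] [np.float64(2.0659343351439654), np.float64(2.0659343351439072)]
mat [522.72975632  81.25281992   3.79843728] [np.float64(4.660719927544695), np.float64(4.660719927544647)]
facecornerFR [489.63544467 171.09761114  81.16226437] [np.float64(3.106776952674259), np.float64(3.1067769526742137)]
chute FL [532.2846761  129.78684606 111.81530344] [np.float64(1.296865256089643), np.float64(1.2968652560895295)]
chuteFR [544.37889912  44.72181607 107.55308586] [np.float64(3.199959782461708), np.float64(3.1999597824614994)]
corner TL [598.80754732 355.10431211 188.12498139] [np.float64(0.836660032934032), np.float64(0.8366600329339657)]
cuprim (array([ 477.44773462, -304.15513858,   49.92019248]), [np.float64(1.2777234136003917), np.float64(1.2777234136002364)]) [ 476.07309844 -303.75321995   51.        ] [ 478.3785289  -305.31389389   51.        ]
handle (array([ 433.23641421, -279.82318196,   35.30304744]), [np.float64(2.1864834260919777), np.float64(2.1864834260920945)])
tin [ 477.92198736 -434.2765033    89.        ] tum [ 471.71702097 -145.35075332   84.        ] tinS [ 481.42445875 -440.03240746   89.        ] [ 473.99710203 -153.71586537   84.        ]
mill [ 583.06488983 -195.34935392  170.        ]
[[273.02189744 262.64032288]]
[[266.63238404 262.80230263]]
```

```bash
cat >> h.py <<'E'
def Rq(q): return R.from_quat([q[1],q[2],q[3],q[0]])
def Rtool(phi,t,sz=-1):
    phi,t=np.radians([phi,t]); x=np.array([np.sin(t)*np.cos(phi),np.sin(t)*np.sin(phi),-np.cos(t)]); z=sz*np.array([-np.sin(phi),np.cos(phi),0]); return R.from_matrix(np.c_[x,np.cross(z,x),z])
def plan(p,Rt,n=None):
    s=ctrl.get_state(); d=np.array(p)-s['eef_pos']; rv=np.degrees((Rt*Rq(s['eef_rot']).inv()).as_rotvec())
    m=max(np.linalg.norm(d)/45,np.linalg.norm(rv)/8,1); print('tot',d.round(1),rv.round(2),'min rows',round(m,1)); 
    n=n or int(np.ceil(m)); print(n,'x',(d/n).round(1),(rv/n).round(2))
def st():
    s=ctrl.get_state(); print('t',round(s['time_s'],2),'p',s['eef_pos'].round(1),'q',s['qpos'].round(2),'F',s['ft_force'].round(1),'w',round(s['grip_width'],1)); print(Rq(s['eef_rot']).as_matrix().round(3)); return s
E
python3 - <<'E'
from h import *
st()
# tcp for viewing: grasp pt offset
R1=Rtool(-12,40)
print((R1*Rq(ctrl.get_state()['eef_rot']).inv()).as_rotvec(degrees=True),(Rtool(-12,40,1)*Rq(ctrl.get_state()['eef_rot']).inv()).as_rotvec(degrees=True))
g=np.array([477,-304,40]); x=R1.as_matrix()[:,0]
print('grasp tcp',g+19*x,'pre',g+19*x-100*x)
E
```

```text
t 0.15 p [ 212.7 -640.   237.7] q [-1.29  0.26  1.61 -0.    1.27 -0.04] F [-0.6 -0.4  0.8] w 88.0
[[-0.     0.949  0.315]
 [ 0.002  0.315 -0.949]
 [-1.     0.    -0.002]]
[  2.1530979  -40.39671667 -29.15858917] [-53.38232113  -3.10388643 141.77970327]
grasp tcp [ 488.94608201 -306.53921812   25.44515558] pre [ 426.07196619 -293.17491224  102.04959989]
```

```bash
python3 - <<'E'
from h import *
R1=Rtool(-12,40); x=R1.as_matrix()[:,0]
plan(np.array([477,-304,40])+19*x-150*x,R1,10)
E
```

```text
tot [182.  353.6 -97.3] [  2.15 -40.4  -29.16] min rows 9.1
10 x [18.2 35.4 -9.7] [ 0.22 -4.04 -2.92]
```

step_arm([
  [100, [18, 35, 0], [0.2, -4.0, -2.9]],
  [100, [18, 35, 0], [0.2, -4.0, -2.9]],
  [100, [18, 35, 0], [0.2, -4.0, -2.9]],
  [100, [18, 35, 0], [0.2, -4.0, -2.9]],
  [100, [18, 35, 0], [0.2, -4.0, -2.9]],
  [100, [18, 35, -10], [0.2, -4.0, -2.9]],
  [100, [18, 35, -20], [0.2, -4.0, -2.9]],
  [100, [18, 35, -20], [0.2, -4.0, -2.9]],
  [100, [18, 35, -20], [0.2, -4.0, -2.9]],
  [100, [18, 35, -20], [0.2, -4.0, -2.9]],
])

```text
time_s: 1.15
eef_pos: [397.1, -285.3, 146.9]
eef_rot: [0.605, 0.674, 0.214, -0.366]
ft_force: [2.1, -0.9, -0.1]
grip_width: 88.6
```

```bash
python3 - <<'E'
from h import *
st()
R1=Rtool(-12,40); x=R1.as_matrix()[:,0]
plan(np.array([477,-304,40])+19*x-150*x,R1)
im,c,s=wcam(); save('w1',im); np.save('w1.npy',[c['rvec'],c['tvec']])
print(proj(c,[[477,-304,51],[477,-304,0],[433,-280,35]]))
E
```

```text
t 1.15 p [ 397.1 -285.3  146.9] q [-1.   -0.33  2.53  0.95  0.6   0.09] F [ 2.1 -0.9 -0.1] w 88.6
[[ 0.641  0.731 -0.234]
 [-0.153 -0.176 -0.972]
 [-0.752  0.659 -0.001]]
tot [-2.5 -1.2 -6.6] [0.23 1.19 1.52] min rows 1
1 x [-2.5 -1.2 -6.6] [0.23 1.19 1.52]
[[317.98883176 237.28354757]
 [318.20761579 265.25798313]
 [297.90893688 315.63890877]]
```

View pics/w1.png

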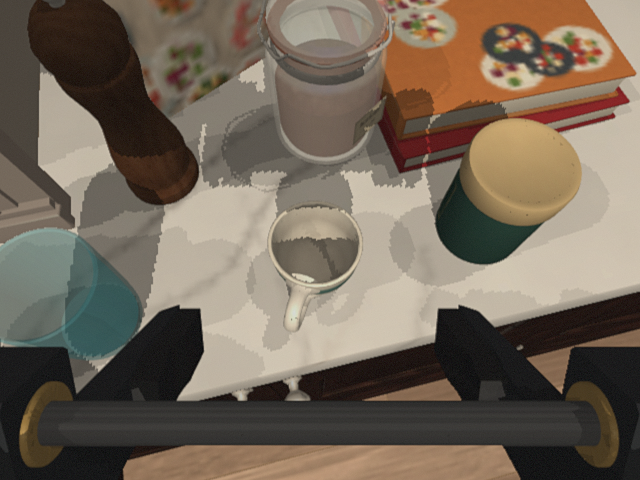

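```bash
python3 - <<'E'
from h import *
c=dict(calibration('wrist')); c['rvec'],c['tvec']=np.load('w1.npy')
P=onz(c,(315.5,248),51); print(P, onz(c,(293,325),40))
for Pc in (P,[477,-304,51]):
    th=np.linspace(0,2*np.pi,73); E=np.array([[Pc[0]+31.5*np.cos(a),Pc[1]+31.5*np.sin(a),51] for a in th]); q=proj(c,E); print(q.min(0),q.max(0))
P=np.array(P)
R1=Rtool(-12,40); x=R1.as_matrix()[:,0]
print('tin',onz(c,(523,170),89))
E
```

```text
[ 469.92075115 -300.63208167   51.        ] [ 426.53642478 -275.64064124   40.        ]
[267.00752582 205.43484195] [363.99700149 294.52466797]
[270.02307803 195.60612992] [365.96929246 282.79449104]
tin [ 474.17587545 -430.11202714   89.        ]
```

```bash
python3 - <<'E'
from h import *
R1=Rtool(-12,40); x=R1.as_matrix()[:,0]
plan(np.array([474,-302.5,40])+19*x-75*x,R1)
E
```

```text
tot [ 46.1 -22.7 -52. ] [-0.83  0.76  1.32] min rows 1.6
2 x [ 23.1 -11.3 -26. ] [-0.41  0.38  0.66]
```

step_arm([
  [100, [15, -8, -17], [-0.4, 0.3, 0.5]],
  [100, [15, -8, -17], [-0.4, 0.3, 0.5]],
  [100, [15, -8, -17], [0, 0.2, 0.3]],
  [100, [0, 0, 0], [0, 0, 0]],
])

```text
time_s: 1.6
eef_pos: [434.8, -287.0, 75.6]
eef_rot: [0.604, 0.669, 0.235, -0.364]
ft_force: [0.1, -0.3, -0.5]
grip_width: 88.3
```

```bash
python3 - <<'E'
from h import *
st()
R1=Rtool(-12,40); x=R1.as_matrix()[:,0]
plan(np.array([474,-302.5,40])+19*x,R1)
im,c,s=wcam(); save('w2',im); np.save('w2.npy',[c['rvec'],c['tvec']])
st()
print(proj(c,[[474,-302.5,51],[477,-304,0]]))
E
```

```text
t 1.6 p [ 434.8 -287.    75.6] q [-0.91 -0.09  2.5   1.22  0.46 -0.19] F [ 0.1 -0.3 -0.5] w 88.3
[[ 0.624  0.755 -0.203]
 [-0.125 -0.16  -0.979]
 [-0.772  0.636 -0.005]]
tot [ 51.2 -18.  -50.1] [-0.41 -0.42 -0.29] min rows 1.6
2 x [ 25.6  -9.  -25.1] [-0.2  -0.21 -0.14]
t 1.65 p [ 434.6 -286.9   76.4] q [-0.91 -0.09  2.5   1.21  0.46 -0.18] F [0.1 0.9 0.7] w 88.0
[[ 0.624  0.754 -0.203]
 [-0.125 -0.16  -0.979]
 [-0.771  0.637 -0.005]]
[[334.27979737 249.31922308]
 [333.30961603 276.42338631]]
```

View pics/w2.png

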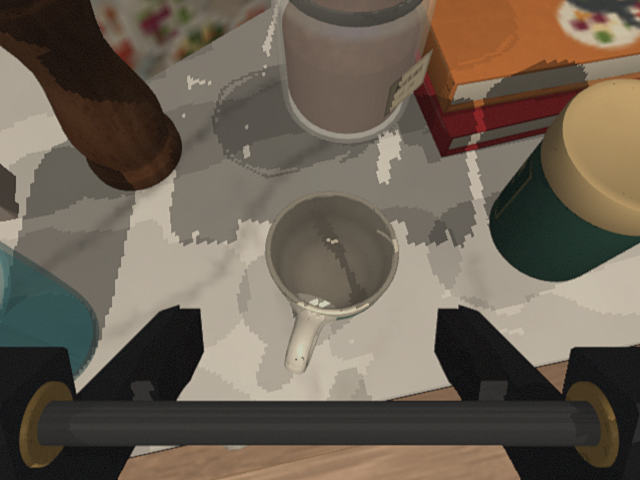

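step_arm([
  [100, [13, -4, -13], [0, 0, 0]],
  [100, [13, -4, -13], [0, 0, 0]],
  [100, [13, -4, -13], [0, 0, 0]],
  [100, [11, -4, -11], [0, 0, 0]],
  [100, [0, 0, 0], [0, 0, 0]],
])

```text
time_s: 2.15
eef_pos: [486.5, -305.5, 31.4]
eef_rot: [0.607, 0.669, 0.232, -0.363]
ft_force: [0.4, 1.0, -1.5]
grip_width: 88.2
```

```bash
python3 - <<'E'
from h import *
st()
R1=Rtool(-12,40); x=R1.as_matrix()[:,0]
plan(np.array([473,-301.5,40])+19*x,R1)
im,c,s=wcam(); save('w3',im)
E
```

```text
t 2.15 p [ 486.5 -305.5   31.4] q [-0.83  0.11  2.43  1.57  0.39 -0.5 ] F [ 0.4  1.  -1.5] w 88.2
[[ 0.63   0.749 -0.204]
 [-0.13  -0.157 -0.979]
 [-0.766  0.643 -0.001]]
tot [-1.6  1.5 -5.9] [-0.05  0.05 -0.24] min rows 1
1 x [-1.6  1.5 -5.9] [-0.05  0.05 -0.24]
```

View pics/w3.png

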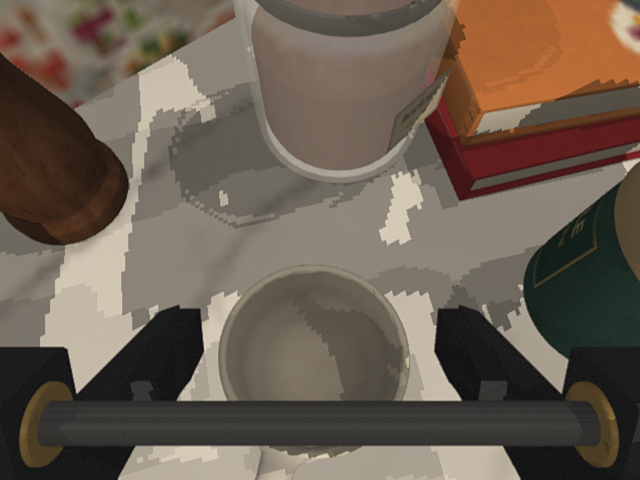

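step_arm([
  [100, [-1, 1, -6], [0, 0, 0]],
  [60, [0, 0, 0], [0, 0, 0]],
  [50, [0, 0, 0], [0, 0, 0]],
  [40, [0, 0, 0], [0, 0, 0]],
  [30, [0, 0, 0], [0, 0, 0]],
  [30, [0, 0, 0], [0, 0, 0]],
], grip_force=15)

```text
time_s: 2.8
eef_pos: [484.5, -305.6, 31.5]
eef_rot: [0.609, 0.668, 0.229, -0.361]
ft_force: [-0.3, 1.4, -1.2]
grip_width: 59.3
```

```bash
python3 - <<'E'
from h import *
st()
im,c,s=wcam(); save('w4',im)
E
```

```text
t 2.8 p [ 484.5 -305.6   31.5] q [-0.84  0.11  2.44  1.6   0.39 -0.53] F [-0.3  1.4 -1.2] w 59.3
[[ 0.634  0.745 -0.204]
 [-0.135 -0.154 -0.979]
 [-0.761  0.649  0.003]]
```

View pics/w4.png

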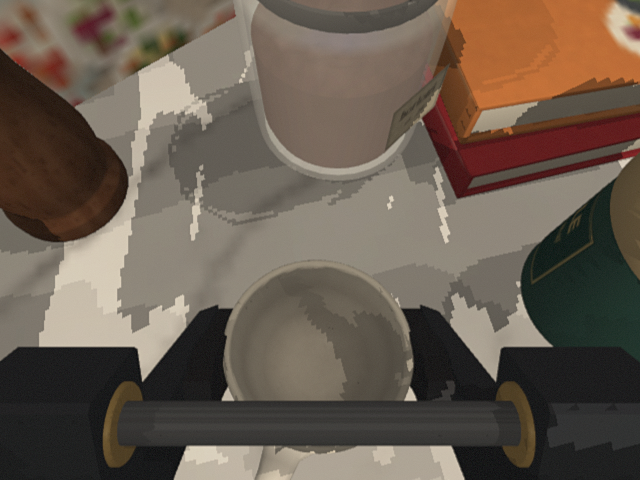

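```bash
cat > fk.py <<'E'
import numpy as np
from scipy.optimize import least_squares
from scipy.spatial.transform import Rotation as R
# tool x = flange z ; params: h, s(shoulder x off), lat, a, e(elbow off), b, w(lateral at wrist), L
def fk(q,p):
    h,s,lat,a,e,b,L,wo=p[:8]
    T=R.from_euler('z',q[0]); P=T.apply([s,lat,h])
    T=T*R.from_euler('y',q[1]); P=P+T.apply([0,0,a])
    T=T*R.from_euler('y',q[2]); P=P+T.apply([e,0,b])
    T=T*R.from_euler('z',q[3]); T=T*R.from_euler('y',q[4]); P=P+T.apply([wo,0,0]); P=P+T.apply([0,0,L])
    T=T*R.from_euler('z',q[5]); return P,T
data=[([-1.28692,.264586,1.605024,0,1.273742,-.036893],[212.67,-640.04,237.69],[[0,.949,.315],[.002,.315,-.949],[-1,0,-.002]]),
([-1.,-.33,2.53,.95,.60,.09],[397.1,-285.3,146.9],[[.641,.731,-.234],[-.153,-.176,-.972],[-.752,.659,-.001]]),
([-.91,-.09,2.5,1.22,.46,-.19],[434.8,-287,75.6],[[.624,.755,-.203],[-.125,-.16,-.979],[-.772,.636,-.005]]),
([-.83,.11,2.43,1.57,.39,-.5],[486.5,-305.5,31.4],[[.63,.749,-.204],[-.13,-.157,-.979],[-.766,.643,-.001]]),
([-.84,.11,2.44,1.60,.39,-.53],[484.5,-305.6,31.5],[[.634,.745,-.204],[-.135,-.154,-.979],[-.761,.649,.003]])]
if __name__=='__main__':
    for q,p,M in data:
        print((fk(q,[0]*8)[1].inv()*R.from_matrix(M)).as_matrix().round(2).tolist())
    f=lambda p:np.concatenate([fk(q,p)[0]-P for q,P,M in data]+[0.001*p])
    r=least_squares(f,[200,0,25,400,0,400,250,0.]); print(r.x.round(1)); print(f(r.x)[:15].round(1))
E
python3 fk.py
```

```text
[[0.0, -0.0, -1.0], [0.0, 1.0, -0.0], [1.0, -0.0, 0.0]]
[[-0.0, 0.0, -1.0], [-0.0, 1.0, 0.0], [1.0, 0.0, -0.0]]
[[0.0, -0.0, -1.0], [-0.0, 1.0, -0.0], [1.0, 0.0, 0.0]]
[[-0.0, 0.0, -1.0], [-0.0, 1.0, 0.0], [1.0, 0.0, -0.0]]
[[0.0, 0.01, -1.0], [0.0, 1.0, 0.01], [1.0, -0.0, 0.0]]
[253.1   1.1  24.5 508.3   1.1 568.2 337.2   2.1]
[-0.3 -0.1  0.5  0.   1.5 -1.6  1.8 -2.6  1.3  1.2  1.5  1.4 -2.6 -0.3
 -1.5]
```

step_arm([
  [20, [0, 0, 8], [0, 0, 0]],
  [20, [0, 0, 12], [0, 0, 0]],
  [20, [0, 0, 20], [0, 0, 0]],
  [20, [0, 0, 20], [0, 0, 0]],
  [20, [0, 0, 0], [0, 0, 0]],
], grip_force=20)

```text
time_s: 3.35
eef_pos: [482.2, -303.4, 89.9]
eef_rot: [0.607, 0.668, 0.231, -0.363]
ft_force: [0.4, -0.8, -0.9]
grip_width: 59.5
```

```bash
python3 - <<'E'
from h import *
st()
im,c,s=wcam(); save('w5',im)
E
```

```text
t 3.35 p [ 482.2 -303.4   89.9] q [-0.84 -0.03  2.42  1.2   0.42 -0.11] F [ 0.4 -0.8 -0.9] w 59.5
[[ 0.63   0.749 -0.204]
 [-0.131 -0.157 -0.979]
 [-0.766  0.643 -0.   ]]
```

View pics/w5.png

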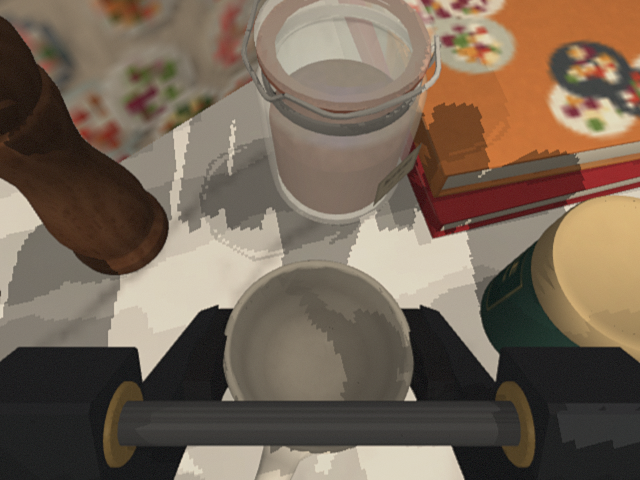

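```bash
cat > ik.py <<'E'
from fk import *
PAR=[253,0,24.6,508.3,0,568.5,337.2,0]
LO=np.array([-2.63,-.94,.31,-1.31,0,-2.55]);HI=np.array([2.63,2.18,2.57,4.45,2.66,2.55])
B=np.array([[0,0,-1.],[0,1,0],[1,0,0]])
def tool(q):
    P,T=fk(q,PAR); return P,T.as_matrix()@B
def ik(P,M):
    """tool pose -> solutions (elbow q3>0)"""
    h,s,lat,a,e,b,L,wo=PAR
    F=M@B.T; W=np.array(P)-L*F[:,2]
    r2=W[0]**2+W[1]**2
    if r2<lat**2: return []
    rx=np.sqrt(r2-lat**2); q1=np.arctan2(W[1],W[0])-np.arctan2(lat,rx)
    z=W[2]-h; D2=rx*rx+z*z; c3=(D2-a*a-b*b)/(2*a*b)
    if abs(c3)>1: return []
    q3=np.arccos(c3); q2=np.arctan2(rx,z)-np.arctan2(b*np.sin(q3),a+b*c3)
    T=R.from_euler('z',q1)*R.from_euler('y',q2+q3); Mw=T.inv().as_matrix()@F
    q5=np.arccos(np.clip(Mw[2,2],-1,1)); out=[]
    q4=np.arctan2(Mw[1,2],Mw[0,2]); q6=np.arctan2(Mw[2,1],-Mw[2,0])
    for k4 in (0,2*np.pi):
        for k6 in (-2*np.pi,0,2*np.pi):
            q=np.array([q1,q2,q3,q4+k4,q5,q6+k6])
            out.append((q,min((q-LO).min(),(HI-q).min())))
    return out
def best(P,M):
    o=ik(P,M); return max(o,key=lambda t:t[1]) if o else (None,-9)
E
cat > t.py <<'E'
from ik import *
from h import Rtool,ctrl,Rq
s=ctrl.get_state(); P,M=tool(s['qpos']); print(P-s['eef_pos'],np.abs(M-Rq(s['eef_rot']).as_matrix()).max()); print(best(s['eef_pos'],Rq(s['eef_rot']).as_matrix()),s['qpos'])
for t in (35,40,45,50):
  for phi in (-32,-22,-12,0,8,18,28,38):
    Mt=Rtool(phi,t).as_matrix(); g=np.array([520,82,54]); q,m=best(g+19*Mt[:,0],Mt); print(t,phi,None if q is None else q.round(2),round(m,2))
E
python3 t.py
```

```text
[-0.34379497 -1.80282573 -0.86517255] 3.3306690738754696e-16
(array([-0.83116117, -0.03259941,  2.41964166,  1.20083188,  0.41612519,
       -0.10379418]), np.float64(0.15035834036003015)) [-0.83509045 -0.02867489  2.41809889  1.20516575  0.41777704 -0.11166865]
35 -32 [ 0.39  0.1   2.37 -1.08  0.56 -2.85] -0.3
35 -22 [ 0.34  0.06  2.42 -1.15  0.43 -2.97] -0.42
35 -12 [ 0.27  0.02  2.46 -1.19  0.29 -3.14] -0.59
35 0 [ 0.17 -0.01  2.48 -0.99  0.11  2.7 ] -0.15
35 8 [ 0.09 -0.02  2.49  0.43  0.06  1.1 ] 0.06
35 18 [ 0.   -0.01  2.48  1.15  0.19  0.17] 0.09
35 28 [-0.08  0.01  2.46  1.18  0.34 -0.07] 0.11
35 38 [-0.15  0.05  2.43  1.13  0.48 -0.22] 0.14
40 -32 [ 0.44  0.12  2.39 -1.27  0.6  -2.63] -0.08
40 -22 [ 0.38  0.07  2.45 -1.42  0.47 -2.68] -0.13
40 -12 [ 0.3   0.03  2.5   4.67  0.32 -2.69] -0.22
40 0 [ 0.18 -0.01  2.53  4.15  0.14 -2.44] 0.04
40 8 [ 0.09 -0.02  2.54  2.77  0.09 -1.23] 0.03
40 18 [-0.02 -0.01  2.53  1.81  0.22 -0.51] 0.04
40 28 [-0.11  0.02  2.51  1.54  0.37 -0.45] 0.06
40 38 [-0.19  0.06  2.46  1.36  0.52 -0.48] 0.11
45 -32 [ 0.48  0.15  2.42 -1.43  0.67 -2.44] -0.12
45 -22 [ 0.42  0.09  2.48  4.64  0.54 -2.43] -0.19
45 -12 [ 0.33  0.05  2.54  4.35  0.4  -2.35] 0.03
45 0 [ 0.19  0.01  2.58  3.7   0.26 -1.98] -0.01
45 8 [ 0.09 -0.    2.58  2.98  0.23 -1.45] -0.01
45 18 [-0.04  0.01  2.58  2.23  0.31 -0.94] -0.01
45 28 [-0.15  0.04  2.54  1.82  0.45 -0.76] 0.03
45 38 [-0.23  0.08  2.49  1.56  0.59 -0.71] 0.08
50 -32 [ 0.53  0.19  2.43 -1.56  0.75 -2.27] -0.25
50 -22 [ 0.46  0.13  2.51  4.48  0.63 -2.23] -0.03
50 -12 [ 0.36  0.08  2.57  4.14  0.51 -2.12] 0.0
50 0 [ 0.2   0.04  2.61  3.54  0.4  -1.81] -0.04
50 8 [ 0.08  0.03  2.62  3.03  0.39 -1.5 ] -0.05
50 18 [-0.06  0.04  2.61  2.43  0.45 -1.16] -0.04
50 28 [-0.19  0.07  2.58  2.01  0.56 -0.98] -0.01
50 38 [-0.28  0.12  2.52  1.71  0.68 -0.9 ] 0.05
```

```bash
cat >> h.py <<'E'
from ik import best,tool
def chk(p,Rt,n=8):
    s=ctrl.get_state(); p0=s['eef_pos']; R0=Rq(s['eef_rot']); rv=(Rt*R0.inv()).as_rotvec()
    for k in range(1,n+1):
        f=k/n; Rk=R.from_rotvec(rv*f)*R0; q,m=best(p0+(np.array(p)-p0)*f,Rk.as_matrix()); print(None if q is None else q.round(2),round(m,2))
E
cat > t.py <<'E'
from h import *
def W(g,phi,t):
    Rt=Rtool(phi,t); return np.array(g)+19*Rt.as_matrix()[:,0],Rt
for g,phi,t in [((475,-300,170),-12,40),((495,-200,175),-5,40),((500,-100,175),0,40),((500,0,170),10,40),((490,60,140),18,40),((477,70,104),18,40),((498,75,80),18,40),((520,82,54),18,40)]:
    p,Rt=W(g,phi,t); q,m=best(p,Rt.as_matrix()); print(g,phi,p.round(0),None if q is None else q.round(2),round(m,2))
p,Rt=W((490,60,140),18,40); plan(p,Rt); chk(p,Rt)
t=calibration('top')
from scipy.optimize import least_squares
# mat outline points in the top view (crop tc1): left, bottom, right, lower-left, lower-right
pts=[(533,305),(553,355),(605,378),(660,352),(683,300)]
uv=np.array([(125+a/5,195+b/5) for a,b in pts])
f=lambda c:[np.linalg.norm(onz(t,u,8)[:2]-c)-47.5 for u in uv]
r=least_squares(f,[520,82.]); print('mat top',r.x,r.fun)
s=calibration('side')
pts=[(462,503),(480,535),(525,545),(580,528),(500,465),(540,459)]
uv=np.array([(180+a/5,140+b/5) for a,b in pts]); f=lambda c:[np.linalg.norm(onz(s,u,8)[:2]-c)-47.5 for u in uv]
r=least_squares(f,[520,82.]); print('mat side',r.x,r.fun)
E
python3 t.py
```

```text
(475, -300, 170) -12 [ 487. -303.  155.] [-0.82 -0.16  2.37  0.89  0.49  0.25] 0.2
(495, -200, 175) -5 [ 507. -201.  160.] [-0.63 -0.24  2.43  0.82  0.47  0.37] 0.14
(500, -100, 175) 0 [ 512. -100.  160.] [-0.41 -0.32  2.48  0.69  0.41  0.61] 0.09
(500, 0, 170) 10 [512.   2. 155.] [-0.2  -0.34  2.51  0.66  0.39  0.65] 0.06
(490, 60, 140) 18 [502.  64. 125.] [-0.09 -0.3   2.54  0.84  0.35  0.44] 0.03
(477, 70, 104) 18 [489.  74.  89.] [-0.06 -0.25  2.59  1.07  0.27  0.22] -0.02
(498, 75, 80) 18 [510.  79.  65.] [-0.04 -0.13  2.57  1.41  0.23 -0.11] 0.0
(520, 82, 54) 18 [532.  86.  39.] [-0.02 -0.01  2.53  1.81  0.22 -0.51] 0.04
tot [ 20.1 366.5  37.1] [-0.08 -0.05 29.79] min rows 8.2
9 x [ 2.2 40.7  4.1] [-0.01 -0.01  3.31]
[-0.77 -0.09  2.46  1.17  0.42 -0.07] 0.11
[-0.7  -0.14  2.49  1.13  0.43 -0.02] 0.08
[-0.62 -0.19  2.52  1.09  0.43  0.03] 0.05
[-0.53 -0.23  2.54  1.04  0.42  0.1 ] 0.03
[-0.43 -0.27  2.55  1.    0.41  0.18] 0.02
[-0.32 -0.29  2.56  0.94  0.39  0.27] 0.01
[-0.21 -0.3   2.56  0.89  0.37  0.35] 0.01
[-0.09 -0.3   2.54  0.84  0.35  0.44] 0.03
mat top [524.64395648  81.79877255] [-0.96755066 -0.10056439  0.84125574 -1.03638253 -0.28281855]
mat side [524.08518024  77.63901107] [-1.94089474  0.48425258 -0.13010584 -2.85388895 -1.09996676 -0.79405688]
```

```bash
cat > t.py <<'E'
from h import *
def W(g,phi,t):
    Rt=Rtool(phi,t); return np.array(g)+19*Rt.as_matrix()[:,0],Rt
for g,phi,t in [((495,-200,175),0,36),((500,-100,175),10,36),((500,0,170),18,36),((494,55,130),18,35),((485,70,104),20,32),((500,75,80),20,35),((518,79,55),20,40),((518,79,55),16,40)]:
    p,Rt=W(g,phi,t); q,m=best(p,Rt.as_matrix()); print(g,phi,p.round(0),None if q is None else q.round(2),round(m,2))
p,Rt=W((485,-290,180),-6,36); plan(p,Rt); chk(p,Rt,4)
E
python3 t.py
```

```text
(495, -200, 175) 0 [ 506. -200.  160.] [-0.64 -0.21  2.37  0.71  0.57  0.4 ] 0.2
(500, -100, 175) 10 [511. -98. 160.] [-0.47 -0.27  2.42  0.7   0.58  0.41] 0.15
(500, 0, 170) 18 [511.   3. 155.] [-0.25 -0.3   2.45  0.66  0.54  0.51] 0.12
(494, 55, 130) 18 [504.  58. 114.] [-0.08 -0.25  2.49  0.62  0.39  0.66] 0.08
(485, 70, 104) 20 [494.  73.  88.] [-0.04 -0.2   2.49  0.58  0.38  0.69] 0.08
(500, 75, 80) 20 [510.  79.  64.] [-0.04 -0.11  2.51  0.91  0.28  0.35] 0.06
(518, 79, 55) 20 [529.  83.  40.] [-0.05 -0.01  2.53  1.72  0.25 -0.46] 0.04
(518, 79, 55) 16 [530.  82.  40.] [-0.01 -0.02  2.54  1.87  0.19 -0.53] 0.03
tot [14.6 11.5 76.3] [0.53 3.92 5.79] min rows 1.7
2 x [ 7.3  5.8 38.1] [0.27 1.96 2.89]
[-0.82 -0.06  2.39  1.04  0.45  0.05] 0.18
[-0.81 -0.09  2.36  0.92  0.49  0.17] 0.21
[-0.81 -0.12  2.33  0.82  0.54  0.26] 0.24
[-0.8  -0.13  2.3   0.73  0.59  0.34] 0.27
```

Good. Lift, then traverse.

step_arm([
  [20, [5, 4, 25], [0.2, 1.3, 1.9]],
  [20, [5, 4, 25], [0.2, 1.3, 1.9]],
  [20, [5, 4, 26], [0.1, 1.3, 1.9]],
  [20, [5, 30, 3], [0, 0, 2]],
  [20, [5, 35, 0], [0, 0, 2]],
  [20, [5, 35, 0], [0, 0, 2]],
  [20, [2, 35, 0], [0, 0, 2]],
  [20, [0, 35, 0], [0, 0, 2]],
  [20, [0, 35, 0], [0, 0, 3]],
])

```text
time_s: 4.3
eef_pos: [509.0, -75.2, 155.7]
eef_rot: [0.642, 0.609, 0.369, -0.282]
ft_force: [0.6, -0.4, -0.5]
grip_width: 59.4
```

```bash
cat > t.py <<'E'
from h import *
def W(g,phi,t):
    Rt=Rtool(phi,t); return np.array(g)+19*Rt.as_matrix()[:,0],Rt
st()
p,Rt=W((494,55,130),18,35); plan(p,Rt); chk(p,Rt,4)
E
python3 t.py
```

```text
t 4.3 p [509.  -75.2 155.7] q [-0.4  -0.28  2.43  0.62  0.54  0.58] F [ 0.6 -0.4 -0.5] w 59.4
[[ 0.568  0.813  0.131]
 [ 0.088  0.098 -0.991]
 [-0.818  0.574 -0.015]]
tot [ -4.6 133.5 -41.2] [-0.88 -0.13 10.5 ] min rows 3.1
4 x [ -1.1  33.4 -10.3] [-0.22 -0.03  2.62]
[-0.32 -0.29  2.45  0.62  0.51  0.6 ] 0.12
[-0.24 -0.28  2.47  0.62  0.47  0.62] 0.1
[-0.16 -0.27  2.48  0.62  0.43  0.64] 0.09
[-0.08 -0.25  2.49  0.62  0.39  0.66] 0.08
```

step_arm([
  [20, [-4, 30, -3], [-0.2, 0, 2.6]],
  [20, [-6, 30, -8], [-0.2, 0, 2.6]],
  [20, [-6, 30, -12], [-0.2, 0, 2.6]],
  [20, [0, 30, -14], [-0.2, 0, 2.6]],
  [20, [0, 0, 0], [0, 0, 0]],
])

```text
time_s: 4.8
eef_pos: [485.5, 55.8, 108.5]
eef_rot: [0.667, 0.565, 0.432, -0.222]
ft_force: [0.3, 0.1, -1.4]
grip_width: 59.5
```

```bash
cat > t.py <<'E'
from h import *
def W(g,phi,t):
    Rt=Rtool(phi,t); return np.array(g)+19*Rt.as_matrix()[:,0],Rt
im,c,s=wcam(); save('w6',im); np.save('w6.npy',[c['rvec'],c['tvec']])
save('top1',get_image('top'));save('side1',get_image('side'))
st()
p,Rt=W((485,70,104),20,34); plan(p,Rt); chk(p,Rt,4)
E
python3 t.py
```

```text
t 4.95 p [488.6  52.6 111.8] q [-0.12 -0.27  2.51  0.65  0.43  0.6 ] F [ 0.4 -0.4 -1.5] w 59.4
[[ 0.535  0.782  0.32 ]
 [ 0.188  0.259 -0.947]
 [-0.824  0.567 -0.008]]
tot [  6.4  21.  -23.6] [-0.62  0.35  1.34] min rows 1
1 x [  6.4  21.  -23.6] [-0.62  0.35  1.34]
[-0.1  -0.26  2.52  0.65  0.41  0.6 ] 0.05
[-0.08 -0.24  2.52  0.66  0.39  0.6 ] 0.05
[-0.06 -0.22  2.52  0.67  0.37  0.59] 0.05
[-0.05 -0.2   2.51  0.68  0.35  0.58] 0.06
```

View pics/w6.png

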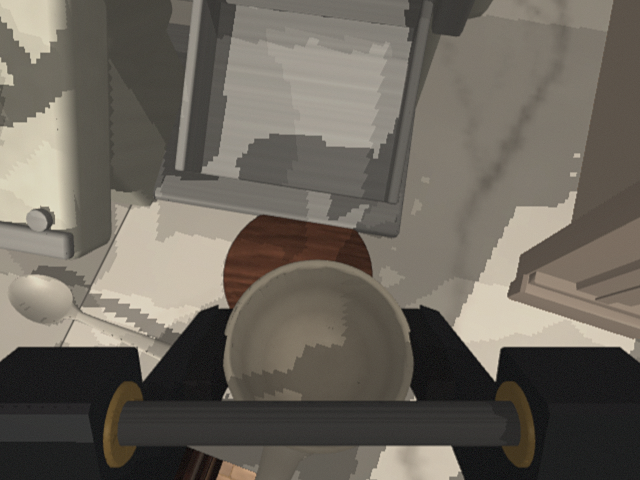

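View pics/side1.png

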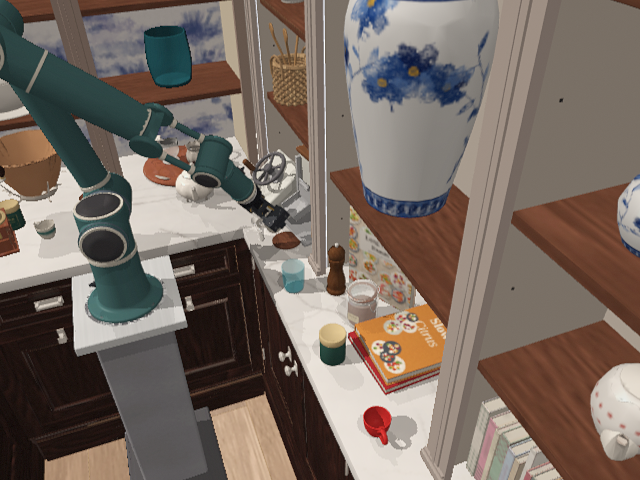

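```bash
cat > t.py <<'E'
from h import *
c=dict(calibration('wrist')); c['rvec'],c['tvec']=np.load('w6.npy')
from scipy.optimize import least_squares
uv=[(223,272),(231,246),(245,225),(373,268),(364,244),(228,298)]
f=lambda m:[np.linalg.norm(onz(c,u,8)[:2]-m)-47.5 for u in uv]
r=least_squares(f,[520,82.]); print('mat',r.x,r.fun)
a=onz(c,(160,195),95);b=onz(c,(398,236),95); print(a,b,a-b,np.linalg.norm(a-b))
print('cup rim center rel tcp', onz(c,(317,350),132))
E
python3 t.py
```

```text
mat [522.96175517  84.16432978] [ 0.08107501 -0.37411812  0.33067164 -0.13842454 -1.29514774 -1.37632383]
[519.53858381 143.54952857  95.        ] [535.06676002  37.04104114  95.        ] [-15.52817621 106.50848742   0.        ] 107.634484018506
cup rim center rel tcp [476.3608911   53.34587001 132.        ]
```

```bash
cat > t.py <<'E'
from h import *
c=dict(calibration('wrist'))
T=np.eye(4); Rt=Rtool(-12,40.4);T[:3,:3]=Rt.as_matrix();T[:3,3]=[484.5,-305.6,31.5]
W=np.linalg.inv(T@c['tool_from_camera']); c['rvec']=cv2.Rodrigues(W[:3,:3])[0].ravel(); c['tvec']=W[:3,3]
C=onz(c,(317.5,355),51); print(C)
th=np.linspace(0,6.28,73); q=proj(c,[[C[0]+31.5*np.cos(a),C[1]+31.5*np.sin(a),51] for a in th]);print(q.min(0),q.max(0))
off=C-np.array([484.5,-305.6,51]); off[2]=-31.5; loc=Rt.inv().apply(off); print('cup base in tool',loc)
for phi,t in((18,40),(14,40)):
  R2=Rtool(phi,t); p=np.array([519.5,81.5,8.5])-R2.apply(loc); print(phi,p,best(p,R2.as_matrix())); plan(p,R2)
  p=np.array([519.5-30,81.5-8,8.5+36])-R2.apply(loc); print('pre',p,best(p,R2.as_matrix()))
R2=Rtool(18,36); p=np.array([519.5-30,81.5-8,8.5+36])-R2.apply(loc); print('pre',p,best(p,R2.as_matrix())); plan(p,R2)
E
python3 t.py
```

```text
[ 471.92933091 -302.12301498   51.        ]
[220.27561027 264.17243781] [414.77530266 462.94410452]
cup base in tool [ 15.55066429 -30.33014941  -0.78741549]
18 [532.3338561   84.84203499  39.90834421] (array([-0.02066581, -0.00794092,  2.53067139,  1.80373349,  0.21882775,
       -0.49888808]), np.float64(0.03932860972102814))
tot [ 43.8  32.2 -71.9] [ 1.27 -5.33 -0.68] min rows 2.0
3 x [ 14.6  10.7 -24. ] [ 0.42 -1.78 -0.23]
pre [502.3338561   76.84203499  75.90834421] (array([-0.04981566, -0.17511448,  2.57537365,  1.25704566,  0.24295407,
        0.03866913]), np.float64(-0.005373646312651914))
14 [532.53572205  83.93864941  39.90834421] (array([ 0.02140075, -0.01379304,  2.5364255 ,  2.00631202,  0.15740412,
       -0.61225069]), np.float64(0.033574501037011206))
tot [ 44.   31.3 -71.9] [ 1.09 -5.38 -4.68] min rows 2.0
2 x [ 22.   15.7 -36. ] [ 0.54 -2.69 -2.34]
pre [502.53572205  75.93864941  75.90834421] (array([-0.003756  , -0.18308545,  2.58146639,  1.21000336,  0.1695185 ,
        0.17391434]), np.float64(-0.011466393304189193))
pre [504.38688953  77.50910598  74.90836621] (array([-0.02641796, -0.16116607,  2.52991199,  0.86244657,  0.2615022 ,
        0.44626618]), np.float64(0.04008800679063862))
tot [ 15.8  24.9 -36.9] [ 0.01 -1.54 -0.67] min rows 1.1
2 x [  7.9  12.4 -18.5] [ 0.01 -0.77 -0.33]
```

step_arm([
  [20, [5, 8, -12], [0, -0.5, -0.2]],
  [20, [5, 8, -12], [0, -0.5, -0.2]],
  [20, [5, 8, -12], [0, -0.5, -0.2]],
  [20, [0, 0, 0], [0, 0, 0]],
])

```text
time_s: 5.35
eef_pos: [508.5, 72.1, 78.4]
eef_rot: [0.674, 0.574, 0.41, -0.22]
ft_force: [-0.5, -0.5, -1.6]
grip_width: 59.0
```

```bash
cat > t.py <<'E'
from h import *
loc=np.array([15.55,-30.3,-.8])
im,c,s=wcam(); save('w7',im); np.save('w7.npy',[c['rvec'],c['tvec']])
st()
R2=Rtool(18,40); p=np.array([519.5,81.5,8.5])-R2.apply(loc); plan(p,R2); chk(p,R2,4)
E
python3 t.py
```

```text
t 5.4 p [509.2  71.8  79.5] q [-0.04 -0.16  2.52  0.87  0.26  0.43] F [-0.5  0.1 -0.3] w 59.5
[[ 0.568  0.766  0.301]
 [ 0.175  0.244 -0.954]
 [-0.804  0.594  0.005]]
tot [ 23.1  13.1 -39.6] [ 1.33 -3.29  0.51] min rows 1.1
2 x [ 11.6   6.5 -19.8] [ 0.66 -1.65  0.26]
[-0.03 -0.13  2.53  1.05  0.23  0.25] 0.04
[-0.03 -0.09  2.53  1.29  0.21  0.02] 0.04
[-0.02 -0.05  2.53  1.55  0.21 -0.24] 0.04
[-0.02 -0.01  2.53  1.8   0.22 -0.5 ] 0.04
```

View pics/w7.png

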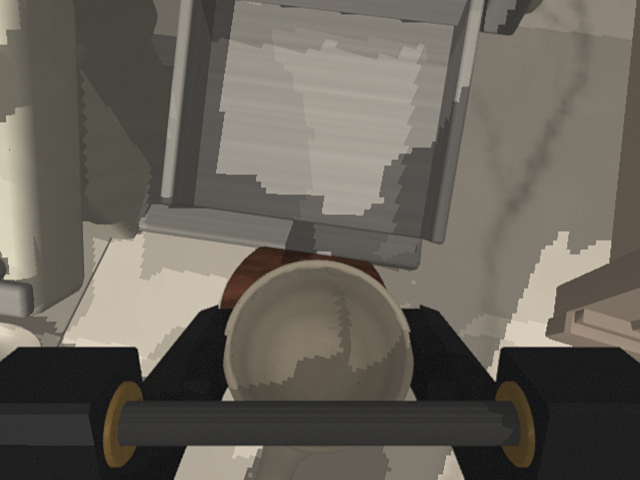

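step_arm([
  [20, [1, 4, -14], [0.3, -0.8, 0.1]],
  [20, [4, 4, -12], [0.4, -0.8, 0.1]],
  [20, [8, 3, -7], [0.3, -0.8, 0.1]],
  [20, [8, 2, -4], [0.3, -0.8, 0.1]],
  [20, [0, 0, 0], [0, 0, 0]],
])

```text
time_s: 5.9
eef_pos: [535.9, 79.2, 51.6]
eef_rot: [0.681, 0.588, 0.39, -0.196]
ft_force: [-0.2, 0.1, -1.3]
grip_width: 59.1
```

```bash
cat > t.py <<'E'
from h import *
loc=np.array([15.55,-30.3,-.8])
st()
R2=Rtool(18,40.3); p=np.array([519.5,81.5,8.5])-R2.apply(loc); plan(p,R2); chk(p,R2,2)
im,c,s=wcam(); save('w8',im);save('top2',get_image('top'));save('side2',get_image('side'))
E
python3 t.py
```

```text
t 5.9 p [535.9  79.2  51.6] q [-0.03 -0.03  2.53  1.72  0.22 -0.42] F [-0.2  0.1 -1.3] w 59.1
[[ 0.62   0.725  0.301]
 [ 0.192  0.232 -0.954]
 [-0.761  0.649  0.005]]
tot [ -3.7   5.6 -11.6] [0.2  0.23 0.5 ] min rows 1
1 x [ -3.7   5.6 -11.6] [0.2  0.23 0.5 ]
[-0.03 -0.02  2.53  1.77  0.22 -0.47] 0.04
[-0.02 -0.01  2.53  1.84  0.22 -0.53] 0.04
```

View pics/w8.png

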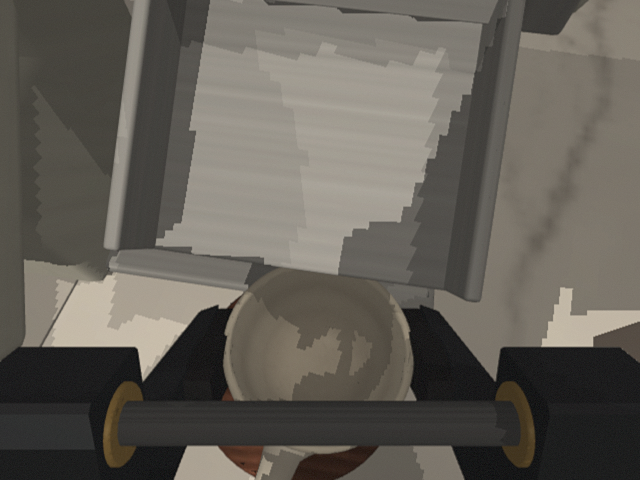

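step_arm([
  [20, [-1, 4, -4], [0, 0, 0]],
  [20, [-1, 4, -4], [0, 0, 0]],
  [20, [0, 0, -3], [0, 0, 0]],
  [20, [0, 0, 0], [0, 0, 0]],
])

```text
time_s: 6.45
eef_pos: [534.9, 86.4, 44.6]
eef_rot: [0.683, 0.587, 0.388, -0.194]
ft_force: [0.4, 0.1, -1.9]
grip_width: 59.2
```

```bash
cat > t.py <<'E'
from h import *
loc=np.array([15.55,-30.3,-.8])
st()
R2=Rtool(18,40.3); p=np.array([519.5,81.5,8.5])-R2.apply(loc); plan(p,R2)
im,c,s=wcam(); save('w9',im)
E
python3 t.py
```

```text
t 6.45 p [534.9  86.4  44.6] q [-0.01 -0.01  2.53  1.89  0.21 -0.58] F [ 0.4  0.1 -1.9] w 59.2
[[ 0.624  0.72   0.302]
 [ 0.191  0.235 -0.953]
 [-0.758  0.653  0.009]]
tot [-2.7 -1.7 -4.6] [0.36 0.58 0.4 ] min rows 1
1 x [-2.7 -1.7 -4.6] [0.36 0.58 0.4 ]
```

View pics/w9.png

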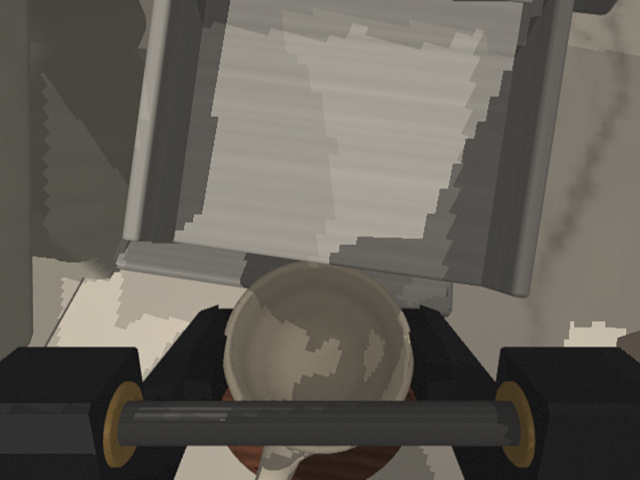

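step_arm([
  [20, [-1, 0, -3], [0.1, 0.2, 0]],
  [20, [-1, 0, -3], [0.1, 0.2, 0]],
  [20, [0, 0, 0], [0, 0, 0]],
])

```text
time_s: 6.8
eef_pos: [533.6, 86.2, 39.9]
eef_rot: [0.681, 0.588, 0.39, -0.194]
ft_force: [-0.2, 0.5, -1.5]
grip_width: 59.1
```

```bash
cat > t.py <<'E'
from h import *
loc=np.array([15.55,-30.3,-.8])
st()
R2=Rtool(18,40.3); p=np.array([519.5,81.5,8.5])-R2.apply(loc); plan(p,R2)
save('side3',get_image('side'));save('top3',get_image('top')); st()
a=cv2.imread('pics/side3.png')[180:270,220:340]; b=cv2.imread('pics/top3.png')[200:300,190:310]
cv2.imwrite('pics/c3.png',np.hstack([cv2.resize(a,(400,300)),cv2.resize(b,(360,300))]))
E
python3 t.py
```

```text
t 6.8 p [533.6  86.2  39.9] q [-0.01 -0.    2.53  1.91  0.22 -0.6 ] F [-0.2  0.5 -1.5] w 59.1
[[ 0.621  0.723  0.303]
 [ 0.194  0.233 -0.953]
 [-0.76   0.65   0.004]]
tot [-1.5 -1.4  0. ] [0.16 0.31 0.38] min rows 1
1 x [-1.5 -1.4  0. ] [0.16 0.31 0.38]
t 6.9 p [533.9  86.2  40.1] q [-0.01 -0.    2.53  1.91  0.22 -0.6 ] F [-0.5  0.4 -1.1] w 58.9
[[ 0.621  0.723  0.303]
 [ 0.194  0.233 -0.953]
 [-0.76   0.65   0.004]]
```

View pics/c3.png

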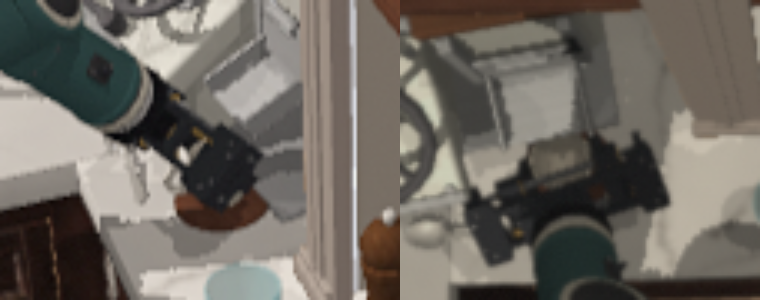

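step_arm([
  [20, [0, 0, -1.5], [0, 0, 0]],
  [20, [0, 0, -1.5], [0, 0, 0]],
])

```text
time_s: 7.1
eef_pos: [535.3, 86.6, 38.5]
eef_rot: [0.682, 0.589, 0.389, -0.193]
ft_force: [-2.7, 0.6, 9.0]
grip_width: 59.5
```

```bash
python3 -c "
from h import *
st()"
```

```text
t 7.1 p [535.3  86.6  38.5] q [-0.01  0.01  2.53  1.96  0.22 -0.64] F [-2.7  0.6  9. ] w 59.5
[[ 0.623  0.721  0.303]
 [ 0.195  0.232 -0.953]
 [-0.758  0.653  0.004]]
```

Contact (9 N up). Open.

step_arm([
  [75, [0, 0, 0], [0, 0, 0]],
  [85, [0, 0, 0], [0, 0, 0]],
  [100, [0, 0, 0], [0, 0, 0]],
  [100, [0, 0, 0], [0, 0, 0]],
])

```text
time_s: 7.5
eef_pos: [536.2, 86.7, 39.0]
eef_rot: [0.682, 0.589, 0.389, -0.193]
ft_force: [0.4, 0.3, 0.0]
grip_width: 87.5
```

```bash
python3 -c "
from h import *
st(); im,c,s=wcam(); save('w10',im); np.save('w10.npy',[c['rvec'],c['tvec']])"
```

```text
t 7.5 p [536.2  86.7  39. ] q [-0.01  0.01  2.53  1.96  0.22 -0.65] F [0.4 0.3 0. ] w 87.5
[[ 0.624  0.72   0.303]
 [ 0.195  0.232 -0.953]
 [-0.757  0.654  0.005]]
```

View pics/w10.png

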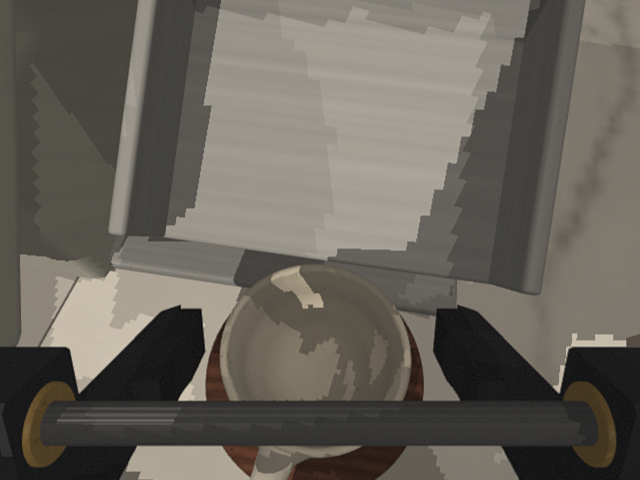

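```bash
cat > t.py <<'E'
from h import *
R2=Rtool(18,35); p=np.array([500,75,95.]);plan(p,R2,4); chk(p,R2,4)
E
python3 t.py
```

```text
tot [-36.1 -11.7  56. ] [-1.54  5.62  0.34] min rows 1.5
4 x [-9.  -2.9 14. ] [-0.38  1.4   0.09]
[-0.02 -0.06  2.53  1.55  0.2  -0.23] 0.04
[-0.02 -0.11  2.53  1.15  0.22  0.17] 0.04
[-0.03 -0.17  2.52  0.85  0.26  0.46] 0.05
[-0.03 -0.22  2.51  0.65  0.32  0.66] 0.06
```

step_arm([
  [100, [-8, -3, 11], [-0.3, 1.1, 0]],
  [100, [-8, -3, 12], [-0.4, 1.4, 0]],
  [100, [-9, -3, 14], [-0.4, 1.4, 0]],
  [100, [-9, -3, 14], [-0.4, 1.4, 0]],
  [100, [-3, -1, 14], [0, 0.5, 0]],
  [100, [0, 0, 0], [0, 0, 0]],
])

```text
time_s: 8.15
eef_pos: [510.2, 82.7, 85.6]
eef_rot: [0.671, 0.578, 0.414, -0.211]
ft_force: [-0.2, -0.6, 0.2]
grip_width: 87.8
```

```bash
python3 -c "
from h import *
st(); im,c,s=wcam(); save('w11',im); np.save('w11.npy',[c['rvec'],c['tvec']])
save('side4',get_image('side'));save('top4',get_image('top'))
a=cv2.imread('pics/side4.png')[180:270,220:340]; b=cv2.imread('pics/top4.png')[200:300,190:310]
cv2.imwrite('pics/c4.png',np.hstack([cv2.resize(a,(400,300)),cv2.resize(b,(360,300))]))
"
```

```text
t 8.15 p [510.2  82.7  85.6] q [-0.03 -0.17  2.52  0.88  0.28  0.43] F [-0.2 -0.6  0.2] w 87.8
[[ 0.568  0.762  0.312]
 [ 0.196  0.243 -0.95 ]
 [-0.799  0.601 -0.011]]
```

View pics/w11.png

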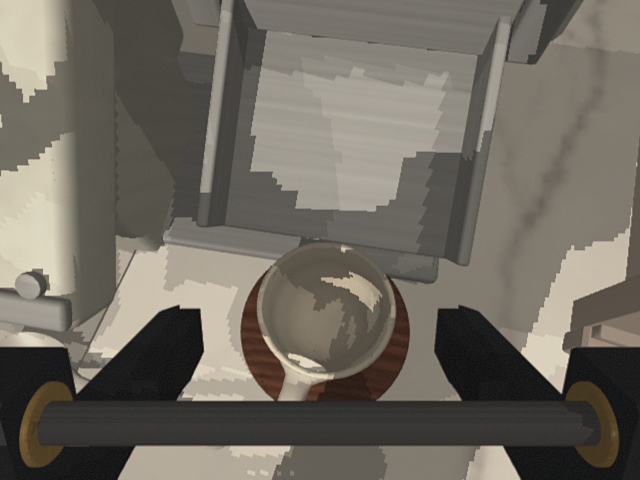

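View pics/c4.png

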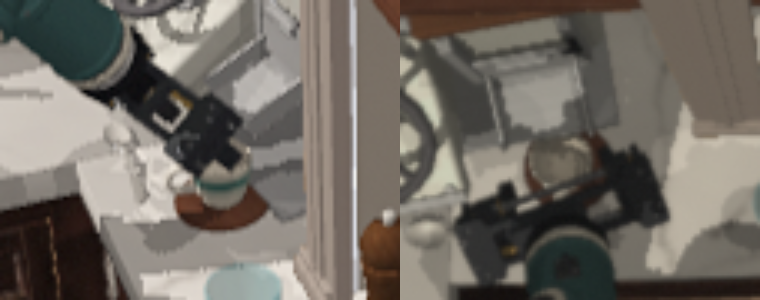

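```bash
cat > t.py <<'E'
from h import *
from scipy.optimize import least_squares
c=dict(calibration('wrist')); c['rvec'],c['tvec']=np.load('w11.npy')
uv=[(241,330),(409,330),(250,295),(248,363),(400,365),(262,392),(388,385)]
f=lambda m:[np.linalg.norm(onz(c,u,8)[:2]-m)-47.5 for u in uv]
r=least_squares(f,[520,82.]); print('mat',r.x,r.fun)
uv2=[(258,310),(396,310),(326,243),(275,265),(380,268),(335,381)]
f=lambda m:[np.linalg.norm(onz(c,u,59)[:2]-m)-31.5 for u in uv2]
r2=least_squares(f,[520,82.]); print('rim',r2.x,r2.fun, r2.x-r.x)
E
python3 t.py
```

```text
mat [523.98788468  85.1632189 ] [-0.86869853 -0.56437539 -1.72950709 -0.91409048 -1.2633534   1.4547532
 -0.86483585]
rim [523.01275403  83.91963667] [-0.90786094 -0.62911333 -0.26069399 -0.14613974 -0.41024908 -0.58638033] [-0.97513064 -1.24358223]
```

```bash
cat >> h.py <<'E'
YAW=np.radians(8.3)
XD=np.array([np.cos(YAW),np.sin(YAW),0]);YD=np.array([-np.sin(YAW),np.cos(YAW),0])
U=-0.5736*XD+0.8192*np.array([0,0,1]); SU=np.cross(YD,U)*-1  # upslope
SU=0.8192*XD+0.5736*np.array([0,0,1])
E
cat > t.py <<'E'
from h import *
print(U,SU,np.cross(SU,-YD))
pts=dict(hub=[523.1,242,191.8],wh_end=[456,275.5,216.7],lk_end=[434.6,342.9,145.6],FRcorner=[489.6,171.1,81.2],TL=[598.8,355.1,188.1])
for k,v in pts.items():
    d=np.array(v)-[523.1,242,191.8]; print(k,'right',round(-d@YD,1),'up',round(d@SU,1),'u',round(d@U,1))
E
python3 t.py
```

```text
[-0.56759199 -0.08280272  0.8192    ] [0.81061953 0.1182566  0.5736    ] [ 0.56759199  0.08280272 -0.8192    ]
hub right 0.0 up 0.0 u 0.0
wh_end right -42.8 up -36.1 u 55.7
lk_end right -112.6 up -86.3 u 4.0
FRcorner right 65.3 up -99.0 u -65.7
TL right -101.0 up 72.6 u -55.4
```

```bash
cat > t.py <<'E'
from h import *
hub=np.array([523.1,242,191.8])
def at(right,up,u): return hub-YD*right+SU*up+U*u
def Rt(rho,t=35,phi=8.3): return Rtool(phi,t)*R.from_euler('x',rho,degrees=True)
lk=lambda a:at(-38-75*np.cos(a),-86-75*np.sin(a),4-12)  # grasp 12 below end
for t in (25,35):
 for rho in (-90,-60,-45,-30,0,30,45,60,90):
  o=[]
  for a in (0,.8,1.57):
    Rr=Rt(rho,t); q,m=best(lk(a)+19*Rr.as_matrix()[:,0],Rr.as_matrix()); o.append((None if q is None else q.round(1).tolist(),round(m,2)))
  print(t,rho,o)
for t in (35,):
 for rho in (-90,-45,0,45,90):
  o=[]
  for th in np.arange(0,6.28,.785):
    Rr=Rt(rho,t); q,m=best(at(60*np.cos(th),60*np.sin(th),30)+19*Rr.as_matrix()[:,0],Rr.as_matrix()); o.append(round(m,2))
  print('wheel',t,rho,o)
E
python3 t.py
```

```text
25 -90 [([0.8, -0.0, 2.2, -0.4, 0.6, 0.9], np.float64(0.34)), ([0.8, -0.1, 2.3, -0.5, 0.6, 1.0], np.float64(0.23)), ([0.7, -0.1, 2.4, -0.5, 0.5, 0.9], np.float64(0.13))]
25 -60 [([0.8, -0.0, 2.2, -0.4, 0.6, 1.5], np.float64(0.34)), ([0.8, -0.1, 2.3, -0.5, 0.6, 1.5], np.float64(0.23)), ([0.7, -0.1, 2.4, -0.5, 0.5, 1.4], np.float64(0.13))]
25 -45 [([0.8, -0.0, 2.2, -0.4, 0.6, 1.7], np.float64(0.34)), ([0.8, -0.1, 2.3, -0.5, 0.6, 1.8], np.float64(0.23)), ([0.7, -0.1, 2.4, -0.5, 0.5, 1.7], np.float64(0.13))]
25 -30 [([0.8, -0.0, 2.2, -0.4, 0.6, 2.0], np.float64(0.34)), ([0.8, -0.1, 2.3, -0.5, 0.6, 2.0], np.float64(0.23)), ([0.7, -0.1, 2.4, -0.5, 0.5, 1.9], np.float64(0.13))]
25 0 [([0.8, -0.0, 2.2, -0.4, 0.6, 2.5], np.float64(0.05)), ([0.8, -0.1, 2.3, -0.5, 0.6, 2.6], np.float64(-0.02)), ([0.7, -0.1, 2.4, -0.5, 0.5, 2.5], np.float64(0.08))]
25 30 [([0.8, -0.0, 2.2, -0.4, 0.6, 3.0], np.float64(-0.47)), ([0.8, -0.1, 2.3, -0.5, 0.6, 3.1], np.float64(-0.55)), ([0.7, -0.1, 2.4, -0.5, 0.5, 3.0], np.float64(-0.44))]
25 45 [([0.8, -0.0, 2.2, -0.4, 0.6, -3.0], np.float64(-0.45)), ([0.8, -0.1, 2.3
[... 2077 characters left out ...]
t64(0.33), np.float64(0.24), np.float64(0.17), np.float64(0.17)]
wheel 35 -45 [np.float64(0.24), np.float64(0.34), np.float64(0.4), np.float64(0.4), np.float64(0.33), np.float64(0.24), np.float64(0.17), np.float64(0.17)]
wheel 35 0 [np.float64(0.24), np.float64(0.34), np.float64(0.4), np.float64(0.23), np.float64(0.09), np.float64(0.05), np.float64(0.17), np.float64(0.17)]
wheel 35 45 [np.float64(-0.22), np.float64(-0.24), np.float64(-0.38), np.float64(-0.55), np.float64(-0.49), np.float64(-0.44), np.float64(-0.57), np.float64(-0.38)]
wheel 35 90 [np.float64(-0.18), np.float64(-0.15), np.float64(-0.02), np.float64(0.15), np.float64(0.3), np.float64(0.24), np.float64(0.17), np.float64(-0.02)]
```

```bash
cat >> h.py <<'E'
def Rr(rho,t=35,phi=8.3): return Rtool(phi,t)*R.from_euler('x',rho,degrees=True)
E
cat > t.py <<'E'
from h import *
st()
p1=np.array([490,80,230.]); R1=Rr(-20,25); plan(p1,R1); chk(p1,R1,4)
for p,rho,t in [((400,300,260),-90,25),((420,300,290),-90,25),((440,300,290),-60,30),((450,260,320),-60,30)]:
    print(p,best(np.array(p,float),Rr(rho,t).as_matrix()))
    c=dict(calibration('wrist')); T=np.eye(4);T[:3,:3]=Rr(rho,t).as_matrix();T[:3,3]=p
    W=np.linalg.inv(T@c['tool_from_camera']); c['rvec']=cv2.Rodrigues(W[:3,:3])[0].ravel(); c['tvec']=W[:3,3]
    print(proj(c,[[434.6,342.9,145.6],[456,275.5,216.7],[523,242,192],[489.6,171.1,81.2]]).round(0).tolist())
E
python3 t.py
```

```text
t 8.3 p [508.6  83.   83. ] q [-0.03 -0.16  2.52  0.89  0.28  0.43] F [ 0.1  0.3 -0.4] w 87.9
[[ 0.565  0.764  0.311]
 [ 0.196  0.241 -0.95 ]
 [-0.801  0.598 -0.014]]
tot [-18.6  -3.  147. ] [-13.36   8.63   7.54] min rows 3.3
4 x [-4.6 -0.8 36.8] [-3.34  2.16  1.89]
[ 0.   -0.25  2.47  0.45  0.39  0.85] 0.1
[ 0.03 -0.31  2.42  0.24  0.52  1.03] 0.15
[ 0.07 -0.34  2.35  0.11  0.66  1.12] 0.22
[ 0.1  -0.37  2.28  0.03  0.79  1.16] 0.29
(400, 300, 260) (array([ 0.7587344 , -0.32563376,  2.19823075, -0.30897976,  0.92825071,
        0.75736629]), np.float64(0.37176924909490383))
[[300.0, 180.0], [373.0, 327.0], [430.0, 350.0], [306.0, 365.0]]
(420, 300, 290) (array([ 0.72384937, -0.31330121,  2.1346431 , -0.2846574 ,  0.96745466,
        0.69938844]), np.float64(0.4353568970448274))
[[255.0, 171.0], [316.0, 307.0], [380.0, 332.0], [274.0, 351.0]]
(440, 300, 290) (array([ 0.72651435, -0.32044559,  2.16446378, -0.36394382,  0.88153752,
        1.27891263]), np.float64(0.40553621848519095))
[[192.0, 233.0], [303.0, 326.0], [389.0, 311.0], [319.0, 377.0]]
(450, 260, 320) (array([ 0.62726689, -0.38238827,  2.152505  , -0.29579336,  0.92021737,
        1.13187672]), np.float64(0.41749499621137387))
[[145.0, 187.0], [242.0, 267.0], [335.0, 263.0], [281.0, 339.0]]
```

step_arm([
  [60, [-10, -2, 20], [-2.7, 1.7, 1.5]],
  [60, [-5, -1, 32], [-2.7, 1.7, 1.5]],
  [60, [0, 0, 32], [-2.7, 1.7, 1.5]],
  [60, [0, 0, 32], [-2.7, 1.7, 1.5]],
  [60, [0, 0, 32], [-2.7, 1.7, 1.5]],
])

```text
time_s: 8.8
eef_pos: [486.9, 84.9, 206.3]
eef_rot: [0.7, 0.461, 0.481, -0.258]
ft_force: [-0.3, 0.8, -0.2]
grip_width: 53.1
```

```bash
cat > t.py <<'E'
from h import *
st()
p1=np.array([445,280,310.]); R1=Rr(-65,30); plan(p1,R1); chk(p1,R1,4)
E
python3 t.py
```

```text
t 8.8 p [486.9  84.9 206.3] q [ 0.09 -0.34  2.3   0.07  0.75  1.15] F [-0.3  0.8 -0.2] w 53.1
[[ 0.405  0.804  0.435]
 [ 0.082  0.442 -0.893]
 [-0.91   0.398  0.114]]
tot [-41.9 195.1 103.7] [-21.15  -8.96  40.57] min rows 5.8
6 x [-7.  32.5 17.3] [-3.52 -1.49  6.76]
[ 0.25 -0.38  2.29 -0.05  0.78  1.17] 0.28
[ 0.4  -0.39  2.25 -0.16  0.82  1.18] 0.32
[ 0.55 -0.38  2.21 -0.25  0.87  1.16] 0.36
[ 0.68 -0.36  2.15 -0.33  0.91  1.11] 0.42
```

step_arm([
  [60, [-6, 20, 25], [-3.2, -1.3, 6]],
  [60, [-6, 25, 25], [-3.2, -1.3, 6]],
  [60, [-6, 28, 20], [-3.2, -1.3, 6]],
  [60, [-6, 30, 14], [-3.2, -1.3, 6]],
  [60, [-6, 30, 10], [-3.2, -1.3, 6]],
  [60, [-6, 30, 5], [-3.2, -1.3, 6]],
  [60, [-6, 28, 4], [-2, -1, 4]],
  [60, [0, 0, 0], [0, 0, 0]],
])

```text
time_s: 9.6
eef_pos: [441.0, 290.7, 310.2]
eef_rot: [0.85, 0.14, 0.507, -0.035]
ft_force: [-0.1, -0.0, -0.5]
grip_width: 52.4
```

```bash
cat > t.py <<'E'
from h import *
im,c,s=wcam(); save('w12',im); np.save('w12.npy',[c['rvec'],c['tvec']])
st()
E
python3 t.py
```

```text
t 9.65 p [441.1 289.1 309.5] q [ 0.69 -0.34  2.14 -0.32  0.92  1.09] F [ 0.5 -0.1 -0.1] w 52.7
[[ 0.483  0.205  0.851]
 [ 0.079  0.958 -0.275]
 [-0.872  0.201  0.446]]
```

View pics/w12.png

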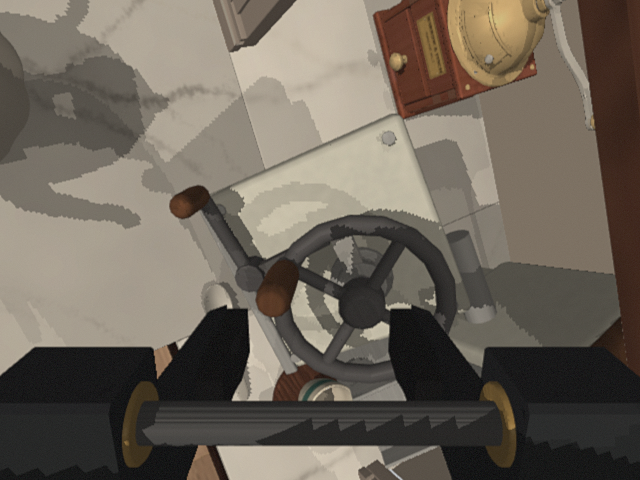

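```bash
cat > t.py <<'E'
from h import *
a=cv2.imread('pics/w12.png'); cv2.imwrite('pics/w12c.png',cv2.resize(a[170:400,150:480],None,fx=2.4,fy=2.4,interpolation=cv2.INTER_CUBIC))
E
python3 t.py
```

```text
(no output)
```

View pics/w12c.png

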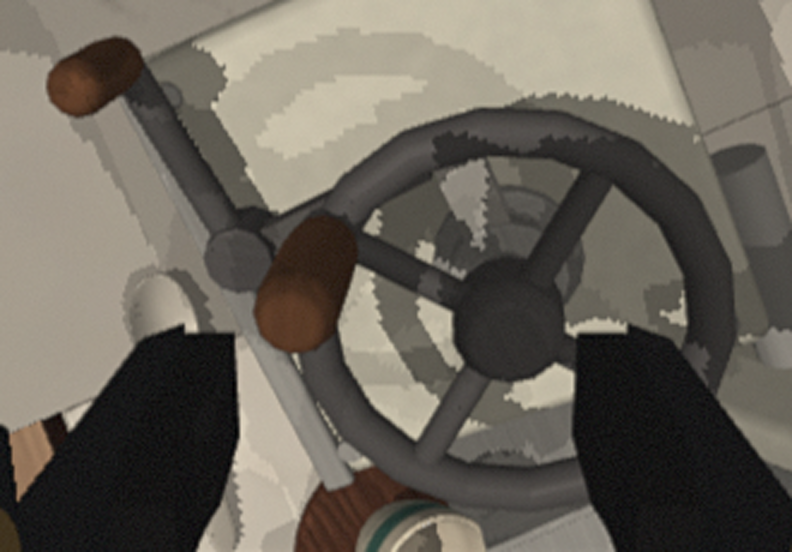

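```bash
cat > t.py <<'E'
from h import *
from scipy.optimize import least_squares
t=calibration('top'); s=calibration('side')
c=dict(calibration('wrist')); c['rvec'],c['tvec']=np.load('w12.npy')
T=lambda a,b:(125+a/5,195+b/5)
S=lambda a,b:(180+a/5,140+b/5)
Wc=lambda a,b:(150+a/2.4,170+b/2.4)
O=dict(hub=[T(258,268),S(440,138),Wc(508,320)],wh=[T(177,388),S(325,103),Wc(290,318)],lk=[T(100,443),S(281,156),Wc(73,88)],sc=[None,S(370,228),Wc(238,260)])
for k,o in O.items():
    x,r=tri([(cc,uv) for cc,uv in zip((t,s,c),o) if uv]); print(k,x.round(1),np.round(r,1))
    x,r=tri([(cc,uv) for cc,uv in zip((t,s),o) if uv]); print('   no wrist',x.round(1),np.round(r,1), proj(c,[x]).round(0), o[2])
# model fit: wc(3), yaw, theta, hub u, lock pivot right/up offset, lock angle, lock u(off face fixed), screw u
def model(p):
    wc=p[:3]; y=p[3]; xd=np.array([np.cos(y),np.sin(y),0]);yd=np.array([-np.sin(y),np.cos(y),0]);z=np.array([0,0,1.]);u=-.5736*xd+.8192*z;su=.8192*xd+.5736*z
    th=p[4]; F=lambda r,up,uu: wc-yd*r+su*up+u*uu
    a=p[8]
    return dict(hub=F(0,0,p[5]),wh=F(60*np.cos(th),60*np.sin(th),20),lk=F(p[6]-75*np.cos(a),p[7]-75*np.sin(a),-32),sc=F(p[6],p[7],p[9]))
b0=p0=np.array([510,240,220,.145,np.radians(220),-30,-38,-86,.05,-50,0,0,0])
def wc2(p):
    cc=dict(c); cc['tvec']=c['tvec']+p[10:13]; return cc   # wrist bias (camera frame, mm)
def f(p):
    m=model(p); r=[]
    for k,o in O.items():
        for cc,uv,w in zip((t,s,wc2(p)),o,(1,1,.7)):
            if uv: r+=list((proj(cc,[m[k]])[0]-uv)*w)
    r+=[(p[3]-.145)/.03,(p[8]-.06)/.06]+list(p[10:13]/3)
    return np.array(r)
r=least_squares(f,p0); p=r.x; print(p.round(3)); print(r.fun.round(1))
for k,v in model(p).items(): print(k,v.round(1))
np.save('fit.npy',p)
E
python3 t.py
```

```text
hub [522.9 242.  192.9] [1.2 1.6 0.5]
   no wrist [523.  241.4 193.7] [1.4 1.4] [[363. 304.]] (361.6666666666667, 303.33333333333337)
wh [455.1 276.8 215. ] [0.4 2.6 2.5]
   no wrist [456.1 275.5 216.7] [1.2 1.2] [[278. 304.]] (270.83333333333337, 302.5)
lk [434.1 343.5 144.9] [1.4 2.7 1.3]
   no wrist [434.6 342.9 145.6] [2.1 2.1] [[184. 207.]] (180.41666666666666, 206.66666666666669)
sc [473.7 271.4 117.2] [4.4 4.4]
   no wrist [ 276.6 -637.3  677.6] [0.] [[ -3624. -13606.]] (249.16666666666669, 278.33333333333337)
[ 5.04814e+02  2.38632e+02  2.21962e+02  1.47000e-01  3.86200e+00
 -3.41670e+01 -3.80240e+01 -8.22030e+01  7.60000e-02 -6.87980e+01
 -2.34600e+00 -5.60000e-02 -1.23800e+00]
[ 0.  -1.  -0.1 -0.1  0.1  0.3 -0.3  0.1 -0.8  0.2 -0.1 -0.1  0.4 -0.9
 -0.4  0.2  0.2  0.5 -1.9  0.2  0.1 -0.8  0.1  0.3 -0.8 -0.  -0.4]
hub [524.2 241.5 194. ]
wh [454.8 276.8 215.6]
lk [435.2 342.3 145.3]
sc [471.7 272.2 118.5]
```

```bash
cat >> h.py <<'E'
try:
    _p=np.load('fit.npy'); WC=_p[:3]; YAW=_p[3]; TH0=_p[4]; LR,LU,LA=_p[6:9]
    XD=np.array([np.cos(YAW),np.sin(YAW),0]);YD=np.array([-np.sin(YAW),np.cos(YAW),0])
    U=-0.5736*XD+0.8192*np.array([0,0,1]); SU=0.8192*XD+0.5736*np.array([0,0,1])
except Exception as e: print(e)
def F(r,up,u): return WC-YD*r+SU*up+U*u
def lkp(a,u=-42): return F(LR-75*np.cos(a),LU-75*np.sin(a),u)-19*U
def Rf(rho): return Rr(rho,35,np.degrees(YAW))
def whp(th,u=0): return F(60*np.cos(th),60*np.sin(th),u)-19*U
E
cat > t.py <<'E'
from h import *
print(Rf(-90).as_matrix()[:,0]+U)
p=lkp(LA,-42+70); plan(p,Rf(-90)); chk(p,Rf(-90),4)
for a in np.linspace(LA,1.6,8): print(lkp(a),best(lkp(a),Rf(-90-np.degrees(a)).as_matrix()))
E
python3 t.py
```

```text
[-2.33084834e-05 -3.45834530e-06  4.79557110e-05]
tot [ -29.2   49.8 -130.6] [-11.85  -7.53  19.61] min rows 3.2
4 x [ -7.3  12.4 -32.6] [-2.96 -1.88  4.9 ]
[ 0.74 -0.33  2.2  -0.39  0.85  1.1 ] 0.37
[ 0.79 -0.3   2.24 -0.47  0.79  1.12] 0.33
[ 0.84 -0.26  2.29 -0.57  0.72  1.15] 0.28
[ 0.89 -0.21  2.33 -0.68  0.67  1.21] 0.24
[451.62603902 344.78164829 121.56119405] (array([ 0.82226653, -0.05666341,  2.31936236, -0.80435822,  0.52074695,
        1.23740478]), np.float64(0.2506376352147561))
[439.08869532 339.88972311 112.37494771] (array([ 0.83701636, -0.06484766,  2.34813106, -0.83473304,  0.51492548,
        1.06565048]), np.float64(0.22186893516435902))
[427.87961779 331.76993538 103.77696474] (array([ 0.84453721, -0.07698424,  2.37939654, -0.86203742,  0.50651058,
        0.88497018]), np.float64(0.1906034559601255))
[418.52782698 320.80550438  96.17303317] (array([ 0.84375446, -0.0930123 ,  2.4118874 , -0.88493382,  0.49549486,
        0.69279715]), np.float64(0.1581126018583494))
[411.47468745 307.51390438  89.92202608] (array([ 0.83370645, -0.11266581,  2.44415497, -0.9016675 ,  0.48188285,
        0.48627991]), np.float64(0.12584503364318556))
[407.05307722 292.52244209  85.31896427] (array([ 0.81372157, -0.13536576,  2.47459559, -0.91002597,  0.46575692,
        0.26245106]), np.float64(0.0954044138624841))
[405.4716774  276.53865045  82.5810926 ] (array([ 0.78368247, -0.16010134,  2.50150396, -0.90741258,  0.44740322,
        0.01857838]), np.float64(0.06849604415979726))
[406.80512331 260.31689609  81.83762689] (array([ 0.74434652, -0.18535363,  2.52317682, -0.89115537,  0.42749144,
       -0.24723485]), np.float64(0.0468231764812006))
```

step_arm([
  [60, [-6, 14, -5], [-2.4, -1.5, 4]],
  [60, [-6, 14, -15], [-2.4, -1.5, 4]],
  [60, [-6, 12, -25], [-2.4, -1.5, 4]],
  [60, [-6, 8, -30], [-2.4, -1.5, 4]],
  [60, [-4, 3, -30], [-2, -1.4, 3.6]],
  [60, [-1, 0, -20], [0, 0, 0]],
  [60, [0, 0, 0], [0, 0, 0]],
])

```text
time_s: 10.35
eef_pos: [409.5, 333.3, 171.5]
eef_rot: [0.881, -0.038, 0.468, 0.065]
ft_force: [-0.5, -0.2, -0.5]
grip_width: 52.4
```

```bash
cat > t.py <<'E'
from h import *
im,c,s=wcam(); save('w13',im); np.save('w13.npy',[c['rvec'],c['tvec']])
st()
print(proj(c,[F(LR-75*np.cos(LA),LU-75*np.sin(LA),-32),F(LR-75*np.cos(LA),LU-75*np.sin(LA),-74),whp(TH0,39)]))
plan(lkp(LA,-42),Rf(-90)); 
E
python3 t.py
```

```text
t 10.4 p [410.2 333.7 173. ] q [ 0.88 -0.2   2.33 -0.66  0.66  1.19] F [-0.2  0.3 -1. ] w 53.0
[[ 0.556 -0.15   0.818]
 [ 0.079  0.989  0.127]
 [-0.828 -0.006  0.561]]
[[336.64258908 280.25841915]
 [334.90784013 251.15044076]
 [461.25947544 494.59636789]]
tot [ 41.5  11.1 -51.5] [ 0.49 -0.8  -0.16] min rows 1.5
2 x [ 20.7   5.5 -25.7] [ 0.24 -0.4  -0.08]
```

View pics/w13.png

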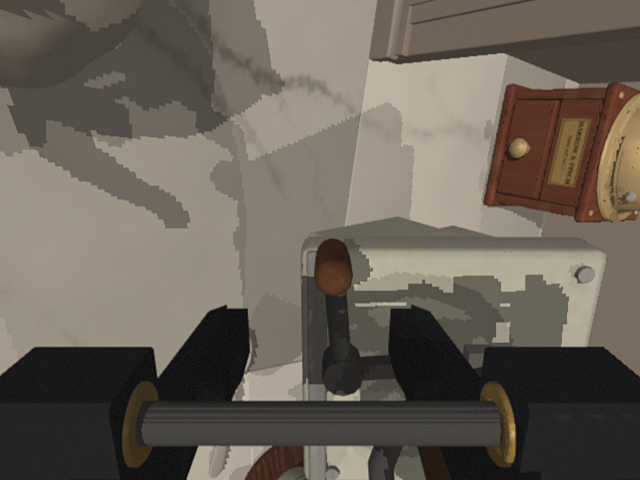

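step_arm([
  [60, [11, 4, -13], [0.2, -0.3, 0]],
  [60, [11, 4, -13], [0.2, -0.3, 0]],
  [60, [10, 2, -13], [0, -0.2, 0]],
  [60, [9, 1, -12], [0, 0, 0]],
  [60, [0, 0, 0], [0, 0, 0]],
])

```text
time_s: 10.9
eef_pos: [458.5, 344.7, 128.1]
eef_rot: [0.886, -0.03, 0.458, 0.064]
ft_force: [1.2, 0.4, -0.9]
grip_width: 52.5
```

```bash
cat > t.py <<'E'
from h import *
im,c,s=wcam(); save('w14',im)
st()
print(proj(c,[F(LR-75*np.cos(LA),LU-75*np.sin(LA),-32),F(LR-75*np.cos(LA),LU-75*np.sin(LA),-74),whp(TH0,39)]))
plan(lkp(LA,-42),Rf(-90)); 
E
python3 t.py
```

```text
t 10.95 p [458.6 345.1 129.1] q [ 0.81 -0.06  2.31 -0.8   0.52  1.31] F [-0.1  0.5  0.1] w 53.0
[[ 0.573 -0.141  0.807]
 [ 0.088  0.99   0.111]
 [-0.815  0.007  0.58 ]]
[[291.87410162 368.83102879]
 [297.30509832 310.46008707]
 [481.8778336  719.60772824]]
tot [-7.  -0.3 -7.6] [-0.47  0.37  0.34] min rows 1
1 x [-7.  -0.3 -7.6] [-0.47  0.37  0.34]
```

View pics/w14.png

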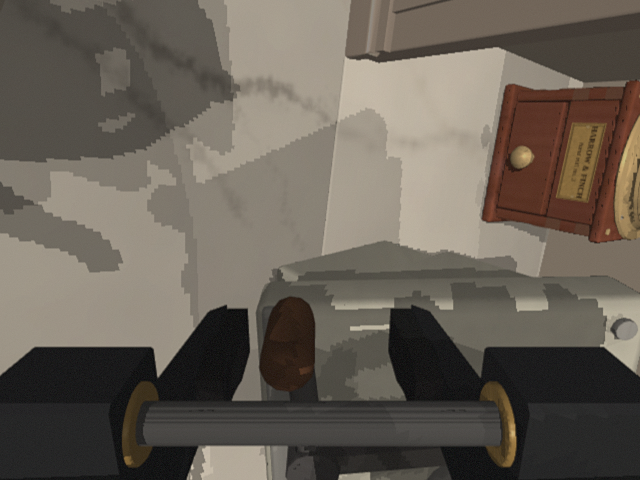

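step_arm([
  [60, [-7, 0, -6], [-0.4, 0.4, 0.3]],
  [60, [0, 0, 0], [0, 0, 0]],
])

```text
time_s: 11.15
eef_pos: [452.4, 345.2, 125.4]
eef_rot: [0.885, -0.032, 0.46, 0.065]
ft_force: [0.3, -0.3, -0.1]
grip_width: 52.8
```

```bash
cat > t.py <<'E'
from h import *
im,c,s=wcam(); save('w15',im)
st()
print(proj(c,[F(LR-75*np.cos(LA),LU-75*np.sin(LA),-32),F(LR-75*np.cos(LA),LU-75*np.sin(LA),-74)]))
plan(lkp(LA,-42),Rf(-90)); 
E
python3 t.py
```

```text
t 11.2 p [452.9 345.8 126.1] q [ 0.82 -0.06  2.31 -0.8   0.52  1.31] F [0.8 0.4 0.7] w 52.8
[[ 0.569 -0.145  0.809]
 [ 0.086  0.989  0.116]
 [-0.818  0.004  0.576]]
[[312.08326144 370.30739391]
 [313.45472782 312.05910021]]
tot [-1.2 -1.  -4.6] [-0.24  0.12  0.12] min rows 1
1 x [-1.2 -1.  -4.6] [-0.24  0.12  0.12]
```

View pics/w15.png

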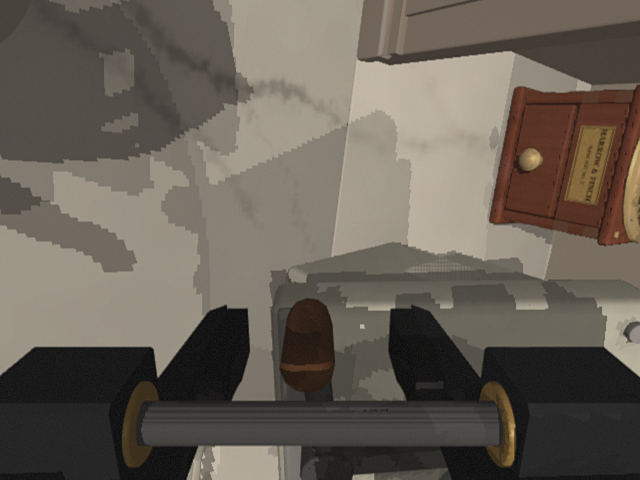

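step_arm([
  [60, [-2, -1, -4], [0, 0, 0]],
  [35, [0, 0, 0], [0, 0, 0]],
  [15, [0, 0, 0], [0, 0, 0]],
  [10, [0, 0, 0], [0, 0, 0]],
  [10, [0, 0, 0], [0, 0, 0]],
], grip_force=20)

```text
time_s: 11.7
eef_pos: [450.2, 345.7, 123.7]
eef_rot: [0.886, -0.031, 0.459, 0.066]
ft_force: [-0.0, -0.2, -0.4]
grip_width: 23.1
```

```bash
cat > t.py <<'E'
from h import *
im,c,s=wcam(); save('w16',im)
st()
p=s['eef_pos']; d=p+19*U-WC
print('face coords of grasp: right',-d@YD,'up',d@SU,'u',d@U)
for k in range(1,13):
    a=LA+k*(1.5708-LA)/12; a0=LA+(k-1)*(1.5708-LA)/12; dp=lkp(a)-lkp(a0); print(dp.round(1), (-np.degrees(a-a0)*-U).round(2))
E
python3 t.py
```

```text
t 11.75 p [450.2 345.7 123.6] q [ 0.83 -0.06  2.32 -0.81  0.52  1.33] F [-1.8  0.8 -0.6] w 19.5
[[ 0.57  -0.146  0.808]
 [ 0.089  0.989  0.116]
 [-0.816  0.006  0.577]]
face coords of grasp: right -113.94136504207898 up -87.74493978845882 u -39.581249384074006
[-7.3 -2.4 -5.3] [-4.05 -0.6   5.85]
[-6.9 -3.5 -5.2] [-4.05 -0.6   5.85]
[-6.5 -4.5 -5. ] [-4.05 -0.6   5.85]
[-5.9 -5.5 -4.7] [-4.05 -0.6   5.85]
[-5.3 -6.4 -4.3] [-4.05 -0.6   5.85]
[-4.5 -7.2 -3.9] [-4.05 -0.6   5.85]
[-3.7 -7.9 -3.4] [-4.05 -0.6   5.85]
[-2.9 -8.4 -2.8] [-4.05 -0.6   5.85]
[-2.  -8.8 -2.3] [-4.05 -0.6   5.85]
[-1.  -9.1 -1.6] [-4.05 -0.6   5.85]
[-0.1 -9.3 -1. ] [-4.05 -0.6   5.85]
[ 0.9 -9.3 -0.3] [-4.05 -0.6   5.85]
```

View pics/w16.png

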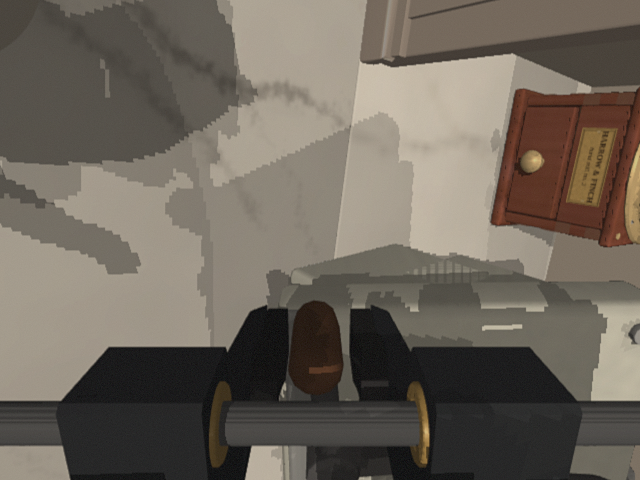

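step_arm([
  [10, [0, 0, 0], [0, 0, 0]],
  [10, [-7.3, -2.4, -5.3], [-4, -0.6, 5.8]],
  [10, [-6.9, -3.5, -5.2], [-4, -0.6, 5.8]],
  [10, [-6.5, -4.5, -5], [-4, -0.6, 5.8]],
])

```text
time_s: 12.15
eef_pos: [430.0, 335.7, 108.4]
eef_rot: [0.864, -0.197, 0.438, 0.153]
ft_force: [-0.8, -0.9, 1.1]
grip_width: 17.5
```

```bash
cat > t.py <<'E'
from h import *
st()
s=ctrl.get_state();p=s['eef_pos']; d=p+19*U-WC; r,u=-d@YD-LR,d@SU-LU
a=np.arctan2(-u,-r); print('radius',np.hypot(r,u),'ang',a,'u',d@U)
M=Rq(s['eef_rot']); print('rho err',((Rf(-90-np.degrees(a))*M.inv()).as_rotvec(degrees=True)).round(1),'tau',s['torque'].round(2))
n=8; print(n)
pp=p
for k in range(1,n+1):
    ak=a+(1.62-a)*k/n; q=lkp(ak,d@U); print((q-pp).round(1),(np.degrees((1.62-a)/n)*U).round(1)); pp=q
E
python3 t.py
```

```text
t 12.15 p [430.  335.7 108.4] q [ 0.85 -0.08  2.37 -0.86  0.51  1.01] F [-0.8 -0.9  1.1] w 17.5
[[ 0.569 -0.437  0.696]
 [ 0.092  0.875  0.475]
 [-0.817 -0.206  0.538]]
radius 76.0077236096451 ang 0.4329735147723383 u -39.72761526764751
rho err [-2.2 -0.1  2.4] tau [-0.12  0.11 -0.23]
8
[-6.6 -7.4 -5.3] [-4.8 -0.7  7. ]
[-6.1 -7.8 -5.1] [-4.8 -0.7  7. ]
[-5.1 -8.8 -4.4] [-4.8 -0.7  7. ]
[-3.9 -9.7 -3.7] [-4.8 -0.7  7. ]
[ -2.6 -10.4  -2.9] [-4.8 -0.7  7. ]
[ -1.3 -10.9  -2. ] [-4.8 -0.7  7. ]
[  0.1 -11.1  -1.1] [-4.8 -0.7  7. ]
[  1.4 -11.   -0.2] [-4.8 -0.7  7. ]
```

Low forces, following the arc well (at 0.43 rad). Continue.

step_arm([
  [10, [-6.3, -7.2, -5.2], [-4.9, -0.7, 7]],
  [10, [-6.1, -7.8, -5.1], [-4.8, -0.7, 7]],
  [10, [-5.1, -8.8, -4.4], [-4.8, -0.7, 7]],
  [10, [-3.9, -9.7, -3.7], [-4.8, -0.7, 7]],
])

```text
time_s: 12.55
eef_pos: [407.9, 301.8, 89.6]
eef_rot: [0.765, -0.443, 0.375, 0.278]
ft_force: [6.6, -2.3, -0.8]
grip_width: 17.2
```

```bash
sed -i 's/^n=8.*/n=5/' t.py; python3 t.py
```

```text
t 12.55 p [407.9 301.8  89.6] q [ 0.82 -0.13  2.46 -0.89  0.47  0.44] F [ 6.6 -2.3 -0.8] w 17.2
[[ 0.564 -0.758  0.328]
 [ 0.093  0.452  0.887]
 [-0.821 -0.47   0.325]]
radius 75.33474454226825 ang 1.0322067588148602 u -39.731415667246104
rho err [-2.2 -0.5  2.3] tau [-0.16 -0.58 -0.37]
[-1.9 -8.4 -2.2] [-3.8 -0.6  5.5]
[-1.3 -8.5 -1.8] [-3.8 -0.6  5.5]
[-0.5 -8.7 -1.2] [-3.8 -0.6  5.5]
[ 0.4 -8.8 -0.6] [-3.8 -0.6  5.5]
[ 1.2 -8.7 -0. ] [-3.8 -0.6  5.5]
```

step_arm([
  [10, [-1.9, -8.4, -2.2], [-4.2, -0.6, 6]],
  [10, [-1.3, -8.5, -1.8], [-4, -0.6, 5.7]],
  [10, [-0.5, -8.7, -1.2], [-3.8, -0.6, 5.5]],
  [10, [0.4, -8.8, -0.6], [-3.8, -0.6, 5.5]],
])

```text
time_s: 12.95
eef_pos: [405.2, 265.4, 83.9]
eef_rot: [0.629, -0.621, 0.296, 0.361]
ft_force: [5.3, -0.2, -3.5]
grip_width: 17.0
```

```bash
sed -i 's/^n=5.*/n=2/' t.py; python3 t.py
```

```text
t 12.95 p [405.2 265.4  83.9] q [ 0.76 -0.18  2.51 -0.88  0.43 -0.13] F [ 5.3 -0.2 -3.5] w 17.0
[[ 0.564 -0.822 -0.077]
 [ 0.087 -0.033  0.996]
 [-0.821 -0.568  0.053]]
radius 74.52160597552614 ang 1.530056212457994 u -39.86275561234711
rho err [-1.7 -0.5  2.1] tau [ 0.15 -0.42 -0.1 ]
[ 0.  -3.4 -0.3] [-1.5 -0.2  2.1]
[ 0.6 -3.3  0.1] [-1.5 -0.2  2.1]
```

step_arm([
  [10, [0.3, -4.5, -0.3], [-2, -0.3, 3]],
  [10, [0.6, -2, 0], [0, 0, 0]],
])

```text
time_s: 13.15
eef_pos: [406.1, 263.0, 84.2]
eef_rot: [-0.611, 0.639, -0.279, -0.375]
ft_force: [-6.9, 11.3, -4.6]
grip_width: 17.2
```

```bash
echo "im,c,s=wcam(); save('w17',im)
save('side5',get_image('side'));save('top5',get_image('top'))" >>t.py; python3 t.py
```

```text
t 13.15 p [406.1 263.   84.2] q [ 0.74 -0.19  2.52 -0.86  0.41 -0.23] F [-6.9 11.3 -4.6] w 17.2
[[ 0.563 -0.815 -0.138]
 [ 0.101 -0.099  0.99 ]
 [-0.82  -0.571  0.026]]
radius 73.82654605565887 ang 1.5628388491921243 u -39.89575653265102
rho err [-1.2 -0.3  0.1] tau [1.29 1.39 0.9 ]
[-0.6 -2.3 -0.7] [-0.9 -0.1  1.3]
[ 0.4 -2.1  0. ] [-0.9 -0.1  1.3]
```

View pics/w17.png

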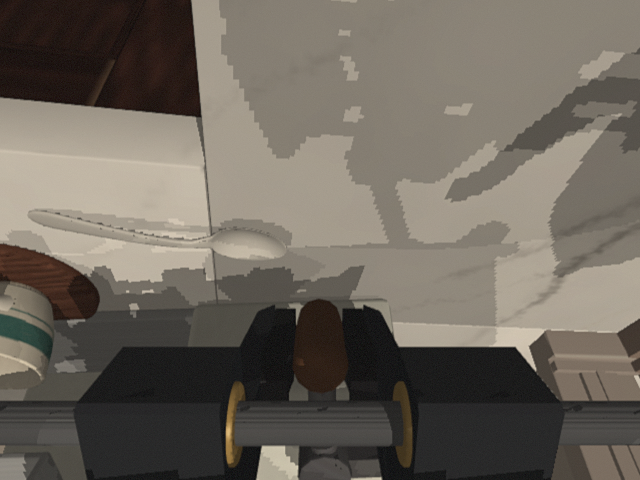

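View pics/side5.png

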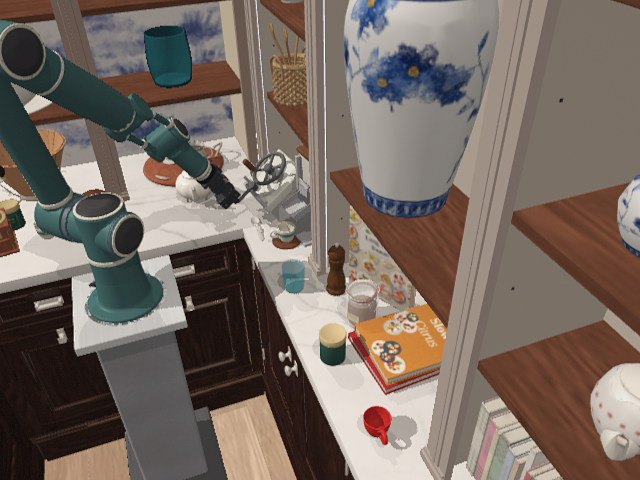

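```bash
cat > t.py <<'E'
from h import *
for rho in (-180,-150,-120,-90,-60,-45):
    o=[];q6=[];q5=[]
    for th in np.arange(0,6.28,.52):
        q,m=best(whp(th,2),Rf(rho).as_matrix()); o.append(round(float(m),2)); q6.append(q[5]); q5.append(q[4])
    print(rho,min(o),o,'q6',np.round([min(q6),max(q6)],2),'q5',np.round([min(q5),max(q5)],2))
p=lkp(1.563,-40+55); print('ret'); plan(p,Rr(-178,30,8.4)); chk(p,Rr(-178,30,8.4),4)
p=lkp(1.563,-40+80); print(best(p,Rr(-178,28,8.4).as_matrix()))
p=whp(TH0,72); print('pre wheel',p,best(p,Rf(-90).as_matrix()),best(p,Rf(-120).as_matrix()))
E
python3 t.py
```

```text
-180 0.16 [0.25, 0.31, 0.37, 0.4, 0.41, 0.38, 0.34, 0.28, 0.21, 0.17, 0.16, 0.19, 0.24] q6 [-1.17 -0.66] q5 [0.5 0.6]
-150 0.16 [0.25, 0.31, 0.37, 0.4, 0.41, 0.38, 0.34, 0.28, 0.21, 0.17, 0.16, 0.19, 0.24] q6 [-0.65 -0.13] q5 [0.5 0.6]
-120 0.16 [0.25, 0.31, 0.37, 0.4, 0.41, 0.38, 0.34, 0.28, 0.21, 0.17, 0.16, 0.19, 0.24] q6 [-0.13  0.39] q5 [0.5 0.6]
-90 0.16 [0.25, 0.31, 0.37, 0.4, 0.41, 0.38, 0.34, 0.28, 0.21, 0.17, 0.16, 0.19, 0.24] q6 [0.4  0.91] q5 [0.5 0.6]
-60 0.16 [0.25, 0.31, 0.37, 0.4, 0.41, 0.38, 0.34, 0.28, 0.21, 0.17, 0.16, 0.19, 0.24] q6 [0.92 1.44] q5 [0.5 0.6]
-45 0.16 [0.25, 0.31, 0.37, 0.4, 0.41, 0.38, 0.34, 0.28, 0.21, 0.17, 0.16, 0.19, 0.24] q6 [1.18 1.7 ] q5 [0.5 0.6]
ret
tot [-32.1  -4.8  44.3] [-1.13  4.77 -1.12] min rows 1.2
2 x [-16.   -2.4  22.1] [-0.56  2.39 -0.56]
[ 0.74 -0.23  2.52 -0.75  0.46 -0.34] 0.05
[ 0.75 -0.27  2.51 -0.66  0.51 -0.42] 0.06
[ 0.76 -0.3   2.49 -0.59  0.56 -0.49] 0.08
[ 0.77 -0.33  2.48 -0.53  0.61 -0.54] 0.09
(array([ 0.77393018, -0.37713223,  2.46060169, -0.44155185,  0.70082059,
       -0.61978284]), np.float64(0.10939831103293995))
pre wheel [436.05748964 274.02637703 242.6819033 ] (array([ 0.7162268 , -0.36848967,  2.31438648, -0.48584728,  0.72313166,
        0.85949224]), np.float64(0.2556135154965795)) (array([ 0.7162268 , -0.36848967,  2.31438648, -0.48584728,  0.72313166,
        0.33589347]), np.float64(0.2556135154965795))
```

step_arm([
  [40, [0, 0, 0], [0, 0, 0]],
  [50, [0, 0, 0], [0, 0, 0]],
  [50, [-8, -1, 11], [-0.3, 1.1, -0.3]],
  [50, [-8, -1, 11], [-0.3, 1.2, -0.3]],
  [50, [-8, -1, 13], [-0.3, 1.2, -0.3]],
  [50, [-8, -1, 15], [-0.3, 1.2, -0.3]],
  [50, [-6, -1, 20], [0, 0.5, 0]],
])

```text
time_s: 14.0
eef_pos: [364.3, 254.4, 151.9]
eef_rot: [-0.59, 0.625, -0.323, -0.396]
ft_force: [0.7, -0.7, 0.4]
grip_width: 43.8
```

```bash
cat > t.py <<'E'
from h import *
im,c,s=wcam(); save('w18',im); st()
p=whp(TH0,85); plan(p,Rf(-110)); chk(p,Rf(-110),5)
E
python3 t.py
```

```text
t 14.05 p [365.8 256.1 156.2] q [ 0.78 -0.37  2.45 -0.47  0.7  -0.6 ] F [1.5 1.5 3.2] w 44.2
[[ 0.482 -0.869 -0.114]
 [ 0.066 -0.093  0.993]
 [-0.874 -0.487  0.012]]
tot [62.9 16.8 97.2] [ 3.672e+01  4.000e-02 -5.751e+01] min rows 8.5
9 x [ 7.   1.9 10.8] [ 4.08  0.   -6.39]
[ 0.76 -0.39  2.43 -0.45  0.71 -0.4 ] 0.14
[ 0.74 -0.4   2.4  -0.45  0.71 -0.19] 0.17
[ 0.73 -0.4   2.38 -0.45  0.72  0.03] 0.19
[ 0.73 -0.4   2.34 -0.46  0.74  0.26] 0.23
[ 0.73 -0.39  2.31 -0.48  0.75  0.51] 0.26
```

View pics/w18.png

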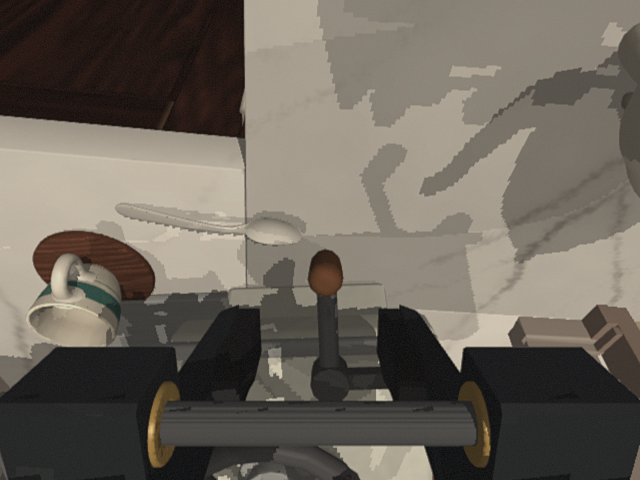

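step_arm([
  [50, [0, 1, 18], [4, 0, -6.3]],
  [50, [2, 1, 18], [4, 0, -6.3]],
  [50, [5, 1, 16], [4, 0, -6.3]],
  [50, [7, 2, 14], [4, 0, -6.3]],
  [50, [9, 2, 10], [4, 0, -6.3]],
  [50, [9, 2, 8], [4, 0, -6.3]],
  [50, [9, 2, 5], [4, 0, -6.3]],
  [50, [9, 2, 3], [4, 0, -6.3]],
  [50, [9, 2, 0], [4, 0, -6.3]],
  [50, [0, 0, 0], [0, 0, 0]],
])

```text
time_s: 15.05
eef_pos: [429.1, 268.8, 250.7]
eef_rot: [0.869, -0.175, 0.443, 0.133]
ft_force: [-0.4, -0.6, -0.2]
grip_width: 44.0
```

```bash
cat > t.py <<'E'
from h import *
im,c,s=wcam(); save('w19',im); st()
print('pred end',proj(c,[whp(TH0,39)+0*U, whp(TH0,-11)]))
p=whp(TH0,65); plan(p,Rf(-110))
E
python3 t.py
```

```text
t 15.1 p [428.6 268.6 250.4] q [ 0.73 -0.39  2.31 -0.49  0.75  0.55] F [-0.2  0.5 -0.4] w 44.1
[[ 0.571 -0.389  0.723]
 [ 0.076  0.902  0.425]
 [-0.817 -0.188  0.545]]
pred end [[326.12857933 277.72348089]
 [324.66068563 245.21324351]]
tot [ 11.4   6.  -13.5] [-0.58  0.09  1.65] min rows 1
1 x [ 11.4   6.  -13.5] [-0.58  0.09  1.65]
```

View pics/w19.png

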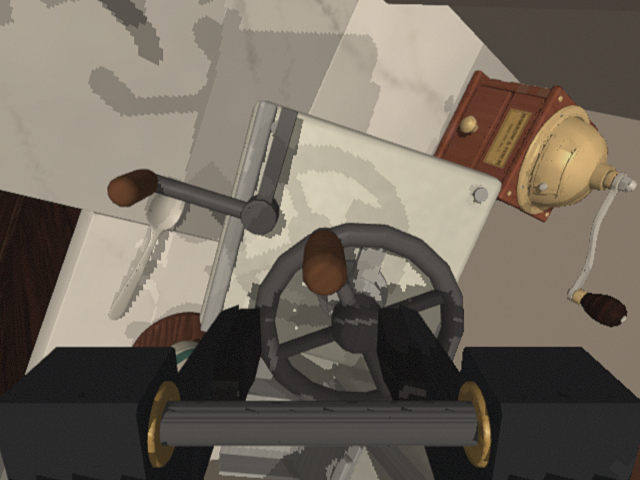

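```bash
python3 -c "
from h import *
plan(whp(TH0,3),Rf(-108),5); print(U)"
```

```text
tot [ 46.6  11.3 -64.3] [0.56 0.25 0.01] min rows 1.8
5 x [  9.3   2.3 -12.9] [0.11 0.05 0.  ]
[-0.56738861 -0.08418505  0.8192    ]
```

step_arm([
  [50, [8, 3, -12], [0, 0, 0]],
  [50, [9, 3, -12], [0, 0, 0]],
  [50, [9, 2, -12], [0, 0, 0]],
  [50, [8, 1, -12], [0, 0, 0]],
  [50, [6, 1, -9], [0, 0, 0]],
  [50, [0, 0, 0], [0, 0, 0]],
])

```text
time_s: 15.7
eef_pos: [468.2, 277.4, 189.8]
eef_rot: [0.866, -0.185, 0.443, 0.138]
ft_force: [-0.3, -0.3, 0.5]
grip_width: 44.0
```

```bash
cat > t.py <<'E'
from h import *
im,c,s=wcam(); save('w20',im); st()
print('pred end',proj(c,[whp(TH0,39)+0*U, whp(TH0,-11)]))
plan(whp(TH0,3),Rf(-108))
E
python3 t.py
```

```text
t 15.75 p [468.2 277.5 190.5] q [ 0.68 -0.24  2.32 -0.57  0.59  0.6 ] F [ 0.1  0.4 -0.6] w 43.9
[[ 0.57  -0.402  0.717]
 [ 0.075  0.894  0.441]
 [-0.818 -0.198  0.54 ]]
pred end [[333.39112133 375.17676575]
 [329.84991074 305.45983578]]
tot [ 7.   2.3 -4.3] [ 1.19  0.27 -0.81] min rows 1
1 x [ 7.   2.3 -4.3] [ 1.19  0.27 -0.81]
```

View pics/w20.png

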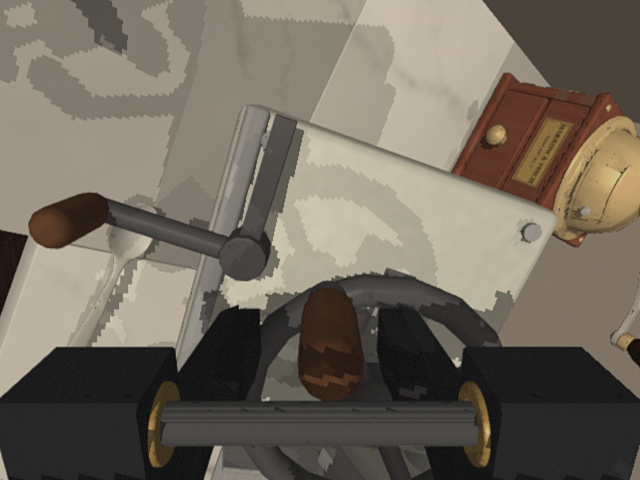

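step_arm([
  [50, [6, 2, -5], [0, 0, 0]],
  [30, [0, 0, 0], [0, 0, 0]],
  [20, [0, 0, 0], [0, 0, 0]],
  [12, [0, 0, 0], [0, 0, 0]],
  [12, [0, 0, 0], [0, 0, 0]],
], grip_force=15)

```text
time_s: 16.25
eef_pos: [474.9, 280.2, 187.2]
eef_rot: [0.867, -0.185, 0.441, 0.138]
ft_force: [2.6, -0.2, -2.5]
grip_width: 21.5
```

```bash
cat > t.py <<'E'
from h import *
import sys
s=ctrl.get_state();p=s['eef_pos']; 
G=p-19*Rq(s['eef_rot']).as_matrix()[:,0]*1; d=G-WC; r,u=-d@YD,d@SU
a=np.arctan2(u,r); print('t',round(s['time_s'],2),'w',round(s['grip_width'],1),'rad',round(np.hypot(r,u),1),'ang',round(a,3),'u',round(d@U,1),'F',s['ft_force'].round(1),'tang',round(s['ft_force']@(np.sin(a)*YD+np.cos(a)*SU),1),'q',s['qpos'].round(2))
print('rot err',(Rf(-108)*Rq(s['eef_rot']).inv()).as_rotvec(degrees=True).round(1))
st=float(sys.argv[1]); n=int(sys.argv[2]); dr=float(sys.argv[3]) if len(sys.argv)>3 else 0
pp=whp(a,d@U)+0
R0=60+dr
for k in range(1,n+1):
    q=WC+(-YD*np.cos(a+st*k)+SU*np.sin(a+st*k))*R0+U*(2)-19*U; dd=(q-p) if k==1 else (q-pp); pp=q
    print(f'[12, [{dd[0]:.0f}, {dd[1]:.0f}, {dd[2]:.0f}], [0, 0, 0]],',end=' ')
print()
E
python3 t.py 0.25 6
```

```text
t 16.25 w 21.5 rad 60.3 ang -2.432 u 4.0 F [ 2.6 -0.2 -2.5] tang -0.1 q [ 0.67 -0.22  2.32 -0.58  0.57  0.6 ]
rot err [ 1.2  0.4 -0.9]
[12, [-5, -12, -7], [0, 0, 0]], [12, [-4, -14, -4], [0, 0, 0]], [12, [-1, -15, -2], [0, 0, 0]], [12, [2, -15, 0], [0, 0, 0]], [12, [5, -14, 2], [0, 0, 0]], [12, [8, -12, 4], [0, 0, 0]],
```

step_arm([
  [12, [-6, -12, -6], [0, 0, 0]],
  [12, [-4, -14, -4], [0, 0, 0]],
  [12, [-1, -15, -2], [0, 0, 0]],
  [12, [2, -15, 0], [0, 0, 0]],
  [12, [5, -14, 2], [0, 0, 0]],
  [12, [8, -12, 4], [0, 0, 0]],
])

```text
time_s: 16.85
eef_pos: [477.7, 198.9, 180.3]
eef_rot: [0.868, -0.185, 0.438, 0.143]
ft_force: [4.8, 4.1, -3.4]
grip_width: 21.2
```

```bash
python3 t.py 0.25 6
```

```text
t 16.85 w 21.2 rad 61.9 ang -0.963 u 3.6 F [ 4.8  4.1 -3.4] tang -1.4 q [ 0.47 -0.33  2.41 -0.39  0.49  0.27]
rot err [ 0.9  0.7 -1.5]
[12, [12, -8, 5], [0, 0, 0]], [12, [11, -7, 7], [0, 0, 0]], [12, [12, -3, 8], [0, 0, 0]], [12, [12, 0, 9], [0, 0, 0]], [12, [12, 4, 8], [0, 0, 0]], [12, [10, 8, 8], [0, 0, 0]],
```

step_arm([
  [12, [12, -8, 5], [0.3, 0.2, -0.5]],
  [12, [11, -7, 7], [0.3, 0.2, -0.5]],
  [12, [12, -3, 8], [0, 0, 0]],
  [12, [12, 0, 9], [0, 0, 0]],
  [12, [12, 4, 8], [0, 0, 0]],
  [12, [10, 8, 8], [0, 0, 0]],
])

```text
time_s: 17.45
eef_pos: [542.6, 189.1, 223.1]
eef_rot: [0.867, -0.174, 0.446, 0.137]
ft_force: [-3.0, -3.8, 1.9]
grip_width: 21.0
```

```bash
python3 t.py 0.25 6; python3 -c "
from h import *
save('top6',get_image('top'))
a=cv2.imread('pics/top6.png')[195:305,125:275]; cv2.imwrite('pics/top6c.png',cv2.resize(a,None,fx=5,fy=5,interpolation=cv2.INTER_CUBIC))"
```

```text
t 17.45 w 21.0 rad 60.2 ang 0.437 u 2.7 F [-3.  -3.8  1.9] tang -3.0 q [ 0.37 -0.25  2.26 -0.24  0.54  0.07]
rot err [ 0.2 -0.2 -0.2]
[12, [9, 10, 7], [0, 0, 0]], [12, [7, 12, 6], [0, 0, 0]], [12, [4, 14, 4], [0, 0, 0]], [12, [1, 15, 2], [0, 0, 0]], [12, [-2, 15, 0], [0, 0, 0]], [12, [-5, 14, -2], [0, 0, 0]],
```

View pics/top6c.png

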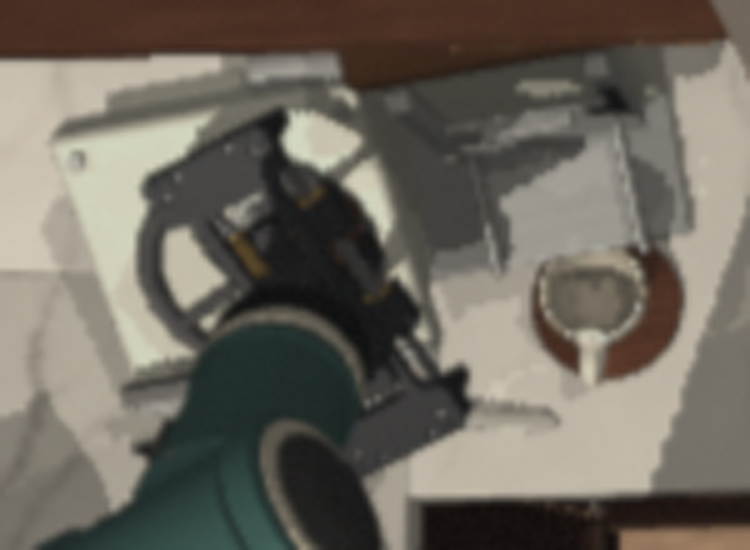

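step_arm([
  [12, [9, 10, 7], [0, 0, 0]],
  [12, [7, 12, 6], [0, 0, 0]],
  [12, [4, 14, 4], [0, 0, 0]],
  [12, [1, 15, 2], [0, 0, 0]],
  [12, [-2, 15, 0], [0, 0, 0]],
  [12, [-5, 14, -2], [0, 0, 0]],
])

```text
time_s: 18.1
eef_pos: [555.4, 266.5, 240.4]
eef_rot: [0.866, -0.175, 0.449, 0.134]
ft_force: [1.3, -3.3, -1.9]
grip_width: 21.2
```

```bash
python3 t.py 0.25 8
```

```text
t 18.1 w 21.2 rad 58.7 ang 1.923 u 3.1 F [ 1.3 -3.3 -1.9] tang -3.1 q [ 0.53 -0.15  2.15 -0.39  0.61  0.32]
rot err [ 0.5 -0.4  0.1]
[12, [-6, 13, -4], [0, 0, 0]], [12, [-10, 10, -6], [0, 0, 0]], [12, [-11, 7, -7], [0, 0, 0]], [12, [-12, 3, -8], [0, 0, 0]], [12, [-12, -0, -9], [0, 0, 0]], [12, [-12, -4, -8], [0, 0, 0]], [12, [-10, -7, -8], [0, 0, 0]], [12, [-8, -10, -7], [0, 0, 0]],
```

step_arm([
  [12, [-6, 13, -4], [0, 0, 0]],
  [12, [-10, 10, -6], [0, 0, 0]],
  [12, [-11, 7, -7], [0, 0, 0]],
  [12, [-12, 3, -8], [0, 0, 0]],
  [12, [-12, 0, -9], [0, 0, 0]],
  [12, [-12, -4, -8], [0, 0, 0]],
  [12, [-10, -7, -8], [0, 0, 0]],
  [12, [-8, -10, -7], [0, 0, 0]],
])

```text
time_s: 18.9
eef_pos: [473.7, 278.7, 185.4]
eef_rot: [0.868, -0.177, 0.444, 0.135]
ft_force: [4.9, 0.8, -1.3]
grip_width: 21.5
```

```bash
python3 t.py 0.25 8;  python3 -c "
from h import *
save('top7',get_image('top'));save('side7',get_image('side'));im,c,s=wcam();save('w21',im)
a=cv2.imread('pics/top7.png')[195:275,195:275]; b=cv2.imread('pics/side7.png')[140:260,230:330];a0=cv2.imread('pics/top0.png')[195:275,195:275]
cv2.imwrite('pics/c7.png',np.hstack([cv2.resize(x,(390,390),interpolation=cv2.INTER_CUBIC) for x in (a0,a)]))"
```

```text
t 18.9 w 21.5 rad 60.7 ang -2.39 u 3.4 F [ 4.9  0.8 -1.3] tang -2.4 q [ 0.67 -0.22  2.32 -0.57  0.57  0.61]
rot err [ 0.6  0.2 -0.2]
[12, [-5, -13, -6], [0, 0, 0]], [12, [-3, -14, -4], [0, 0, 0]], [12, [-0, -15, -2], [0, 0, 0]], [12, [3, -15, 0], [0, 0, 0]], [12, [6, -14, 3], [0, 0, 0]], [12, [8, -12, 5], [0, 0, 0]], [12, [10, -9, 6], [0, 0, 0]], [12, [12, -6, 7], [0, 0, 0]],
```

View pics/c7.png

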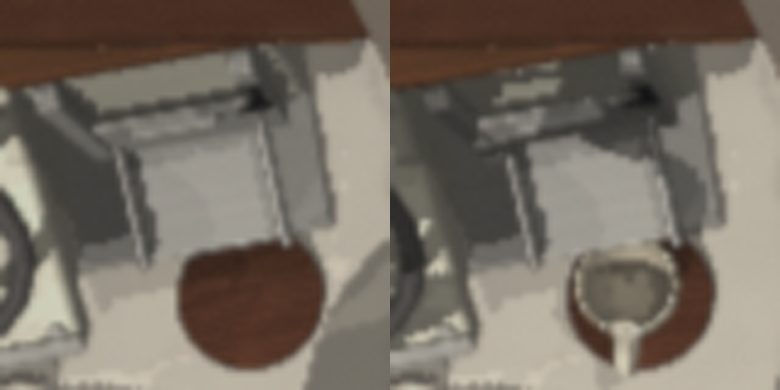

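View pics/side7.png

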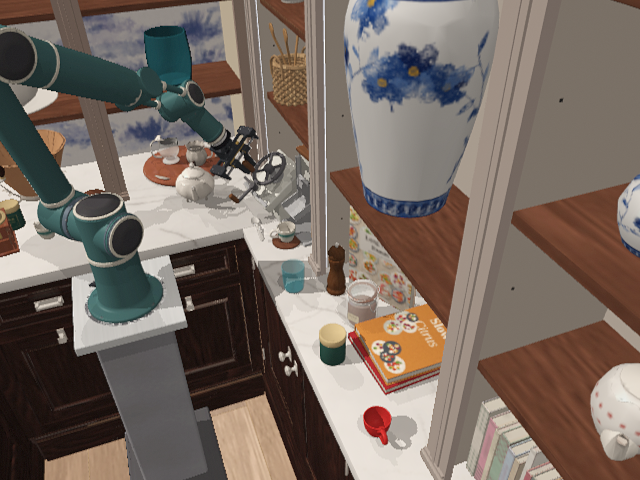

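step_arm([
  [12, [-5, -13, -6], [0, 0, 0]],
  [12, [-3, -14, -4], [0, 0, 0]],
  [12, [0, -15, -2], [0, 0, 0]],
  [12, [3, -15, 0], [0, 0, 0]],
  [12, [6, -14, 3], [0, 0, 0]],
  [12, [8, -12, 5], [0, 0, 0]],
  [12, [10, -9, 6], [0, 0, 0]],
  [12, [12, -6, 7], [0, 0, 0]],
])

```text
time_s: 19.85
eef_pos: [498.4, 182.8, 191.2]
eef_rot: [0.866, -0.173, 0.448, 0.14]
ft_force: [-8.5, 0.4, 4.8]
grip_width: 21.8
```

```bash
python3 t.py 0.25 7
```

```text
t 19.85 w 21.8 rad 61.8 ang -0.495 u 2.2 F [-8.5  0.4  4.8] tang -4.4 q [ 0.39 -0.31  2.37 -0.27  0.51  0.12]
rot err [-0.  -0.5 -0.4]
[12, [13, -2, 8], [0, 0, 0]], [12, [12, 0, 9], [0, 0, 0]], [12, [12, 4, 9], [0, 0, 0]], [12, [10, 7, 8], [0, 0, 0]], [12, [9, 10, 7], [0, 0, 0]], [12, [6, 13, 5], [0, 0, 0]], [12, [3, 14, 4], [0, 0, 0]],
```

step_arm([
  [12, [13, -2, 8], [0, 0, 0]],
  [12, [12, 0, 9], [0, 0, 0]],
  [12, [12, 4, 9], [0, 0, 0]],
  [12, [10, 7, 8], [0, 0, 0]],
  [12, [9, 10, 7], [0, 0, 0]],
  [12, [6, 13, 5], [0, 0, 0]],
])

```text
time_s: 20.45
eef_pos: [559.3, 212.4, 236.5]
eef_rot: [0.864, -0.171, 0.454, 0.138]
ft_force: [-6.4, -1.4, 2.4]
grip_width: 21.1
```

```bash
python3 t.py 0.25 7; python3 -c "
from h import *
save('side8',get_image('side'))
a=cv2.imread('pics/side8.png')[130:260,200:330]; cv2.imwrite('pics/side8c.png',cv2.resize(a,None,fx=4.5,fy=4.5,interpolation=cv2.INTER_CUBIC))"
```

```text
t 20.45 w 21.1 rad 60.2 ang 0.971 u 2.2 F [-6.4 -1.4  2.4] tang -2.6 q [ 0.4  -0.2   2.19 -0.25  0.59  0.11]
rot err [ 0.  -1.2  0.1]
[12, [4, 14, 4], [0, 0, 0]], [12, [1, 15, 2], [0, 0, 0]], [12, [-3, 15, -0], [0, 0, 0]], [12, [-5, 14, -2], [0, 0, 0]], [12, [-8, 12, -4], [0, 0, 0]], [12, [-10, 9, -6], [0, 0, 0]], [12, [-12, 6, -7], [0, 0, 0]],
```

View pics/side8c.png

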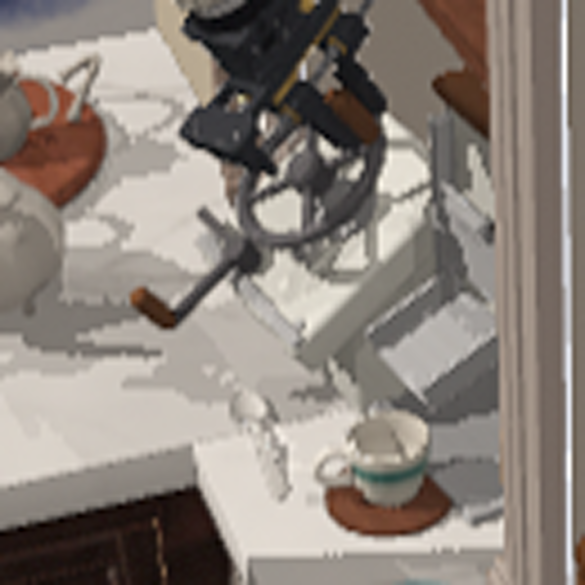

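```bash
cat > t2.py <<'E'
from h import *
t=calibration('top'); P=onz(t,(125+620/5,195+102/5),205); print('pointer est',P)
def cam(p,Rm):
    c=dict(calibration('wrist')); T=np.eye(4);T[:3,:3]=Rm.as_matrix();T[:3,3]=p
    W=np.linalg.inv(T@c['tool_from_camera']); c['rvec']=cv2.Rodrigues(W[:3,:3])[0].ravel(); c['tvec']=W[:3,3]; return c,np.linalg.inv(W)[:3,3]
for p,rho,t in [((480,80,240),-180,40),((450,80,300),-180,45),((430,80,320),-180,50),((470,60,300),-180,35),((470,60,300),0,35),((430,60,330),-180,40)]:
    c,o=cam(p,Rr(rho,t)); q,m=best(np.array(p,float),Rr(rho,t).as_matrix()); print(p,rho,t,o.round(0),proj(c,[P,P+[0,0,30]]).round(0).tolist(),None if q is None else q.round(2),round(m,2))
print(whp(.971,75))
E
python3 t2.py
```

```text
pointer est [606.07113686  42.64695334 205.        ]
(480, 80, 240) -180 40 [327.  57. 301.] [[236.0, 348.0], [231.0, 395.0]] [ 0.09 -0.56  2.46  0.07  0.54 -1.67] 0.11
(450, 80, 300) -180 45 [292.  56. 347.] [[244.0, 267.0], [241.0, 303.0]] [ 0.1  -0.74  2.47  0.06  0.63 -1.65] 0.1
(430, 80, 320) -180 50 [268.  56. 353.] [[245.0, 235.0], [243.0, 268.0]] [ 0.1  -0.87  2.52  0.06  0.62 -1.64] 0.05
(470, 60, 300) -180 35 [322.  38. 374.] [[271.0, 295.0], [268.0, 331.0]] [ 0.03 -0.58  2.33  0.1   0.79 -1.74] 0.24
(470, 60, 300) 0 35 [451.  58. 466.] [[374.0, 149.0], [380.0, 124.0]] [ 0.03 -0.58  2.33  0.1   0.79  1.41] 0.24
(430, 60, 330) -180 40 [277.  37. 391.] [[270.0, 268.0], [268.0, 299.0]] [ 0.02 -0.76  2.39  0.11  0.82 -1.74] 0.18
[518.14381889 206.37095694 296.24585675]
```

step_arm([
  [25, [0, 0, 0], [0, 0, 0]],
  [50, [0, 0, 0], [0, 0, 0]],
  [50, [-6, -1, 8], [0, 0, 0]],
  [50, [-9, -1, 13], [0, 0, 0]],
  [50, [-11, -2, 16], [0, 0, 0]],
  [50, [-14, -2, 20], [0, 0, 0]],
  [50, [-14, -2, 20], [0, 0, 0]],
])

```text
time_s: 21.2
eef_pos: [505.1, 207.0, 317.3]
eef_rot: [0.864, -0.171, 0.454, 0.138]
ft_force: [0.1, -0.2, -0.2]
grip_width: 43.9
```

```bash
cat > t3.py <<'E'
from h import *
st(); p=np.array([500,60,265.]); Rm=Rr(-178,40); plan(p,Rm); chk(p,Rm,5)
E
python3 t3.py
```

```text
t 21.2 p [505.1 207.  317.3] q [ 0.44 -0.38  2.17 -0.23  0.79  0.1 ] F [ 0.1 -0.2 -0.2] w 43.9
[[ 0.55  -0.394  0.736]
 [ 0.085  0.904  0.42 ]
 [-0.831 -0.169  0.531]]
tot [  -5.1 -147.   -52.3] [-40.97 -11.56  55.84] min rows 8.8
9 x [ -0.6 -16.3  -5.8] [-4.55 -1.28  6.2 ]
[ 0.38 -0.42  2.23 -0.21  0.75 -0.21] 0.34
[ 0.31 -0.45  2.27 -0.17  0.7  -0.54] 0.3
[ 0.23 -0.48  2.32 -0.11  0.65 -0.9 ] 0.25
[ 0.13 -0.51  2.36  0.    0.61 -1.31] 0.21
[ 0.01 -0.53  2.4   0.15  0.58 -1.76] 0.17
```

step_arm([
  [50, [-2, -10, 0], [-4.5, -1.3, 6.1]],
  [50, [-1, -17, 0], [-4.5, -1.3, 6.1]],
  [50, [0, -17, -3], [-4.5, -1.3, 6.1]],
  [50, [0, -17, -6], [-4.5, -1.3, 6.1]],
  [50, [0, -17, -8], [-4.5, -1.3, 6.1]],
  [50, [0, -17, -9], [-4.5, -1.3, 6.1]],
  [50, [0, -17, -9], [-4.5, -1.3, 6.1]],
  [50, [0, -17, -9], [-4.5, -1.3, 6.1]],
  [50, [0, -17, -8], [-4.5, -1.3, 6.1]],
  [50, [0, 0, 0], [0, 0, 0]],
])

```text
time_s: 22.2
eef_pos: [503.8, 68.2, 290.7]
eef_rot: [0.652, -0.632, 0.253, 0.333]
ft_force: [-0.1, -0.6, 0.2]
grip_width: 44.4
```

```bash
cat > t3.py <<'E'
from h import *
st(); im,c,s=wcam(); save('w22',cv2.rotate(im,cv2.ROTATE_180)); np.save('w22.npy',[c['rvec'],c['tvec']])
for z in (205,215,225,235): print(z,(np.array([639,479])-proj(c,[[606,42.6,z]])).round(0))
E
python3 t3.py
```

```text
t 22.2 p [503.8  68.2 290.7] q [ 0.02 -0.54  2.37  0.18  0.61 -1.73] F [-0.1 -0.6  0.2] w 44.4
[[ 0.65  -0.754 -0.092]
 [ 0.114 -0.022  0.993]
 [-0.751 -0.656  0.072]]
205 [[381. 214.]]
215 [[381. 201.]]
225 [[381. 187.]]
235 [[381. 173.]]
```

View pics/w22.png

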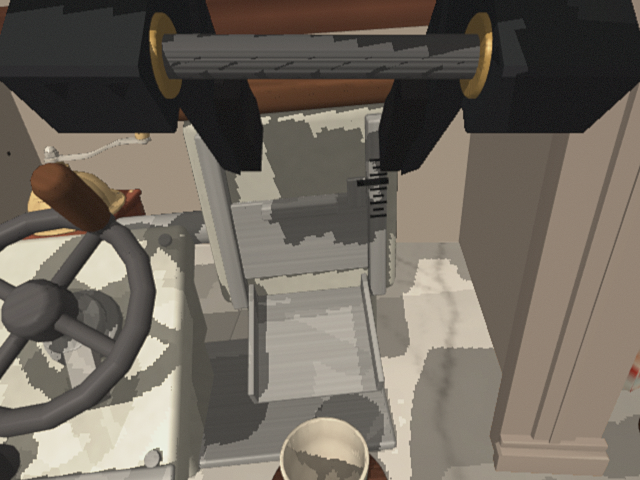

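Excellent view; crop the scale.

```bash
python3 -c "
import cv2
a=cv2.imread('pics/w22.png')[130:300,330:430]; cv2.imwrite('pics/w22c.png',cv2.resize(a,(470,799),interpolation=cv2.INTER_CUBIC)[:600])
b=cv2.resize(a[:100],None,fx=6,fy=6,interpolation=cv2.INTER_CUBIC); cv2.imwrite('pics/w22d.png',b)"
```

```text
(no output)
```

View pics/w22d.png

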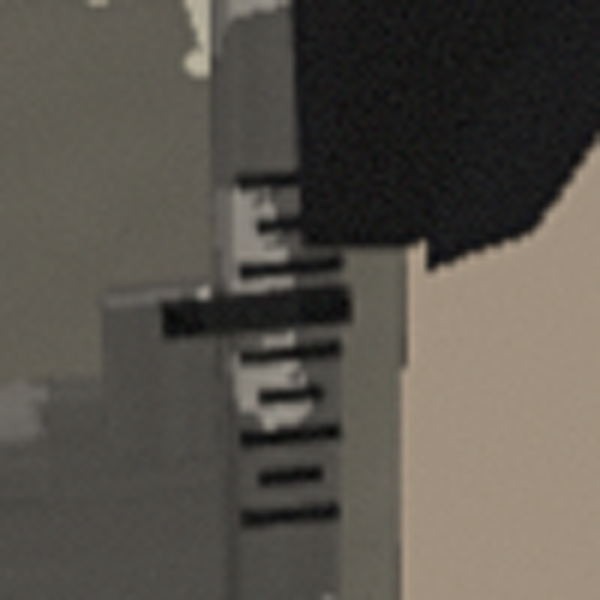

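```bash
python3 -c "
import cv2
I=lambda n,y0,y1,x0,x1:cv2.resize(cv2.imread('pics/'+n+'.png')[y0:y1,x0:x1],(390,260),interpolation=cv2.INTER_CUBIC)
import numpy as np
print('w6 [0:80,400:520] w7 [0:80,440:560]; w11 [0:80,480:600]; top0 [200:240,220:280]')
cv2.imwrite('pics/pt.png',np.vstack([np.hstack([I('w6',0,80,400,520),I('w7',0,80,440,560)]),np.hstack([I('w11',0,80,480,600),I('top0',200,240,220,280)])]))"
```

```text
w6 [0:80,400:520] w7 [0:80,440:560]; w11 [0:80,480:600]; top0 [200:240,220:280]
```

View pics/pt.png

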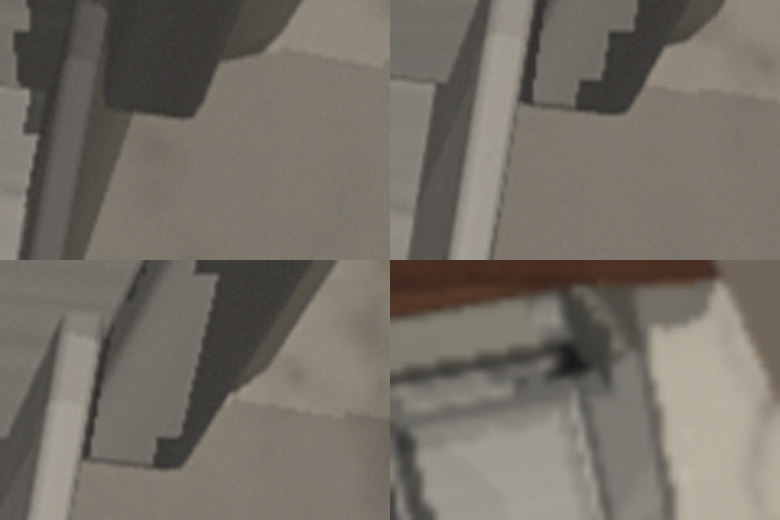

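```bash
cat > t3.py <<'E'
from h import *
c=dict(calibration('wrist')); c['rvec'],c['tvec']=np.load('w22.npy')
print('pred handle end (flipped)',np.array([639,479])-proj(c,[whp(.971,39),whp(.971,-11)]))
p=whp(.971,75); Rm=Rf(-150); plan(p,Rm); chk(p,Rm,5)
E
python3 t3.py
```

```text
pred handle end (flipped) [[ 56.63786039 178.96156506]
 [103.86406744 220.58157816]]
tot [ 13.9 137.7   4.6] [ 13.4    8.53 -20.07] min rows 3.2
4 x [ 3.5 34.4  1.1] [ 3.35  2.13 -5.02]
[ 0.12 -0.52  2.35  0.05  0.62 -1.45] 0.22
[ 0.22 -0.48  2.32 -0.06  0.63 -1.2 ] 0.25
[ 0.3  -0.44  2.28 -0.15  0.66 -0.98] 0.29
[ 0.37 -0.4   2.24 -0.21  0.68 -0.79] 0.33
[ 0.43 -0.35  2.2  -0.25  0.71 -0.62] 0.37
```

step_arm([
  [50, [0, 15, 8], [2.4, 1.5, -3.6]],
  [50, [2, 24, 5], [2.4, 1.5, -3.6]],
  [50, [3, 26, 0], [2.4, 1.5, -3.6]],
  [50, [3, 26, -2], [2.4, 1.5, -3.6]],
  [50, [3, 26, -3], [2.4, 1.5, -3.6]],
  [50, [2, 18, -3], [1, 0.6, -1.5]],
  [50, [0, 0, 0], [0, 0, 0]],
])

```text
time_s: 22.95
eef_pos: [519.8, 210.5, 308.9]
eef_rot: [0.759, -0.466, 0.361, 0.277]
ft_force: [-0.4, 0.1, -0.3]
grip_width: 44.3
```

```bash
cat > t3.py <<'E'
from h import *
st(); im,c,s=wcam(); save('w23',im)
print('pred',proj(c,[whp(.971,39),whp(.971,-11)]))
plan(whp(.971,3),Rf(-150))
E
python3 t3.py
```

```text
t 22.95 p [519.8 210.5 308.9] q [ 0.45 -0.36  2.19 -0.28  0.72 -0.57] F [-0.4  0.1 -0.3] w 44.3
[[ 0.586 -0.757  0.29 ]
 [ 0.084  0.412  0.907]
 [-0.806 -0.508  0.305]]
pred [[301.44045739 271.69756769]
 [303.8810812  239.37279663]]
tot [ 39.3   2.7 -71.9] [-0.71  1.23  1.08] min rows 1.8
2 x [ 19.6   1.4 -36. ] [-0.36  0.61  0.54]
```

View pics/w23.png

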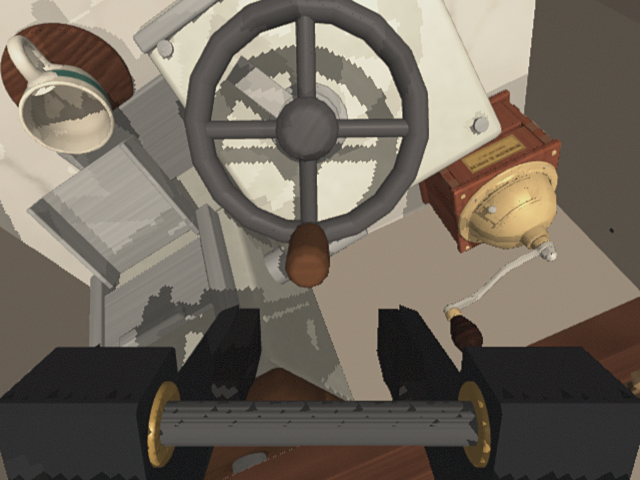

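step_arm([
  [50, [7, 0, -14], [-0.4, 0.6, 0.5]],
  [50, [7, 1, -14], [-0.3, 0.6, 0.5]],
  [50, [8, 1, -14], [0, 0, 0]],
  [50, [8, 1, -13], [0, 0, 0]],
  [50, [6, 0, -10], [0, 0, 0]],
  [50, [0, 0, 0], [0, 0, 0]],
])

```text
time_s: 23.6
eef_pos: [557.8, 207.9, 238.2]
eef_rot: [0.749, -0.471, 0.369, 0.285]
ft_force: [-0.3, -0.3, 0.4]
grip_width: 44.0
```

```bash
sed -i s/w23/w24/ t3.py; python3 t3.py
```

```text
t 23.6 p [557.8 207.9 238.2] q [ 0.4  -0.21  2.21 -0.27  0.57 -0.6 ] F [-0.3 -0.3  0.4] w 44.0
[[ 0.566 -0.774  0.284]
 [ 0.08   0.394  0.916]
 [-0.821 -0.496  0.285]]
pred [[332.91241836 381.73848472]
 [329.64135205 309.1545192 ]]
tot [ 1.2  4.4 -1.7] [ 0.06 -0.09  0.31] min rows 1
1 x [ 1.2  4.4 -1.7] [ 0.06 -0.09  0.31]
```

View pics/w24.png

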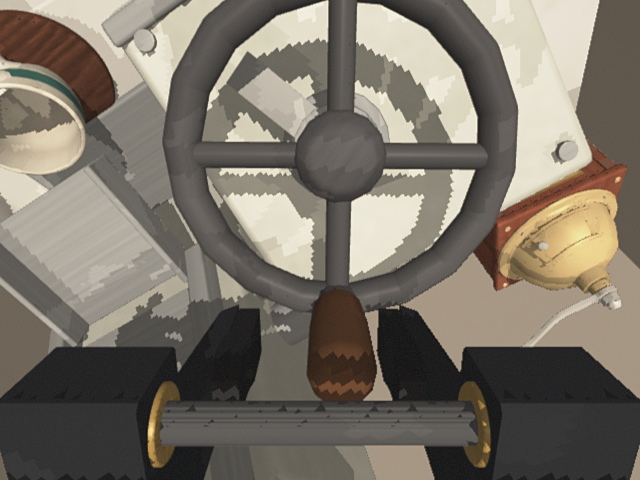

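step_arm([
  [50, [1, 4, -1], [0, 0, 0]],
  [30, [0, 0, 0], [0, 0, 0]],
  [20, [0, 0, 0], [0, 0, 0]],
  [12, [0, 0, 0], [0, 0, 0]],
  [12, [0, 0, 0], [0, 0, 0]],
], grip_force=15)

```text
time_s: 24.15
eef_pos: [559.5, 212.3, 240.2]
eef_rot: [0.75, -0.471, 0.367, 0.284]
ft_force: [1.8, -0.5, -3.1]
grip_width: 21.0
```

```bash
sed -i 's/Rf(-108)/Rf(-150)/' t.py; python3 t.py 0.23 6
```

```text
t 24.15 w 21.0 rad 61.8 ang 0.987 u 5.1 F [ 1.8 -0.5 -3.1] tang -0.9 q [ 0.41 -0.21  2.2  -0.28  0.57 -0.59]
rot err [-0.   0.1  0.3]
[12, [4, 14, 0], [0, 0, 0]], [12, [1, 14, 2], [0, 0, 0]], [12, [-2, 14, 0], [0, 0, 0]], [12, [-4, 13, -2], [0, 0, 0]], [12, [-7, 12, -3], [0, 0, 0]], [12, [-9, 10, -5], [0, 0, 0]],
```

step_arm([
  [12, [4, 14, 1], [0, 0, 0]],
  [12, [1, 14, 2], [0, 0, 0]],
  [12, [-2, 14, 0], [0, 0, 0]],
  [12, [-4, 13, -2], [0, 0, 0]],
  [12, [-7, 12, -3], [0, 0, 0]],
  [12, [0, 0, 0], [0, 0, 0]],
])

```text
time_s: 24.75
eef_pos: [549.4, 277.2, 239.9]
eef_rot: [0.749, -0.472, 0.37, 0.282]
ft_force: [0.5, 0.6, -2.3]
grip_width: 21.5
```

```bash
python3 t.py 0.2 3
```

```text
t 24.75 w 21.5 rad 60.2 ang 2.127 u 5.2 F [ 0.5  0.6 -2.3] tang 0.9 q [ 0.56 -0.15  2.16 -0.43  0.62 -0.34]
rot err [ 0.4 -0.   0.6]
[12, [-6, 9, -7], [0, 0, 0]], [12, [-8, 7, -5], [0, 0, 0]], [12, [-9, 5, -6], [0, 0, 0]],
```

One more 0.22 rad, then release and measure.

step_arm([
  [12, [-6, 10, -5], [0, 0, 0]],
  [12, [0, 0, 0], [0, 0, 0]],
])

```text
time_s: 24.95
eef_pos: [542.7, 285.8, 235.6]
eef_rot: [0.748, -0.473, 0.371, 0.281]
ft_force: [-4.7, -2.3, 3.0]
grip_width: 21.1
```

```bash
python3 t.py 0.2 3
```

```text
t 24.95 w 21.1 rad 60.5 ang 2.323 u 4.7 F [-4.7 -2.3  3. ] tang 0.5 q [ 0.59 -0.15  2.16 -0.45  0.62 -0.3 ]
rot err [ 0.5 -0.1  0.7]
[12, [-7, 7, -8], [0, 0, 0]], [12, [-9, 5, -6], [0, 0, 0]], [12, [-10, 2, -7], [0, 0, 0]],
```

step_arm([
  [25, [0, 0, 0], [0, 0, 0]],
  [50, [0, 0, 0], [0, 0, 0]],
  [50, [-6, -1, 8], [0, 0, 0]],
  [50, [-9, -1, 13], [0, 0, 0]],
  [50, [-11, -2, 16], [0, 0, 0]],
  [50, [-14, -2, 20], [0, 0, 0]],
  [50, [-10, -2, 16], [0, 0, 0]],
])

```text
time_s: 25.65
eef_pos: [490.9, 275.7, 311.7]
eef_rot: [0.748, -0.473, 0.372, 0.281]
ft_force: [0.5, -0.1, 0.2]
grip_width: 44.2
```

```bash
cat > t3.py <<'E'
from h import *
st(); p=np.array([492,75,285.]); Rm=Rr(-178,45); plan(p,Rm); chk(p,Rm,5)
E
python3 t3.py
```

```text
t 25.65 p [490.9 275.7 311.7] q [ 0.64 -0.31  2.14 -0.4   0.81 -0.34] F [ 0.5 -0.1  0.2] w 44.2
[[ 0.566 -0.772  0.29 ]
 [ 0.069  0.395  0.916]
 [-0.822 -0.498  0.277]]
tot [   1.1 -200.7  -26.7] [-15.92 -12.28  22.13] min rows 4.5
5 x [  0.2 -40.1  -5.3] [-3.18 -2.46  4.43]
[ 0.56 -0.38  2.22 -0.39  0.75 -0.51] 0.35
[ 0.47 -0.45  2.28 -0.35  0.69 -0.71] 0.29
[ 0.36 -0.51  2.34 -0.27  0.63 -0.96] 0.23
[ 0.22 -0.57  2.4  -0.12  0.57 -1.28] 0.17
[ 0.06 -0.61  2.44  0.12  0.53 -1.69] 0.13
```

step_arm([
  [50, [0, -15, 8], [-2.2, -1.7, 3.1]],
  [50, [0, -30, 2], [-2.2, -1.7, 3.1]],
  [50, [0, -32, -3], [-2.2, -1.7, 3.1]],
  [50, [0, -32, -5], [-2.2, -1.7, 3.1]],
  [50, [0, -32, -8], [-2.2, -1.7, 3.1]],
  [50, [0, -32, -10], [-2.2, -1.7, 3.1]],
  [50, [0, -25, -10], [-2.2, -1.7, 3.1]],
  [50, [0, 0, 0], [0, 0, 0]],
])

```text
time_s: 26.45
eef_pos: [490.9, 91.6, 306.0]
eef_rot: [0.656, -0.648, 0.227, 0.314]
ft_force: [0.0, -0.0, 0.4]
grip_width: 44.1
```

```bash
cat > t3.py <<'E'
from h import *
st(); im,c,s=wcam(); save('w25',cv2.rotate(im,cv2.ROTATE_180)); np.save('w25.npy',[c['rvec'],c['tvec']])
for z in (205,215,225,235): print(z,(np.array([639,479])-proj(c,[[606,42.6,z]])).round(0))
E
python3 t3.py
```

```text
t 26.45 p [490.9  91.6 306. ] q [ 0.11 -0.62  2.4   0.08  0.57 -1.6 ] F [ 0.  -0.   0.4] w 44.1
[[ 0.7   -0.706 -0.109]
 [ 0.117 -0.038  0.992]
 [-0.704 -0.708  0.056]]
205 [[415. 239.]]
215 [[416. 226.]]
225 [[416. 213.]]
235 [[417. 200.]]
```

View pics/w25.png

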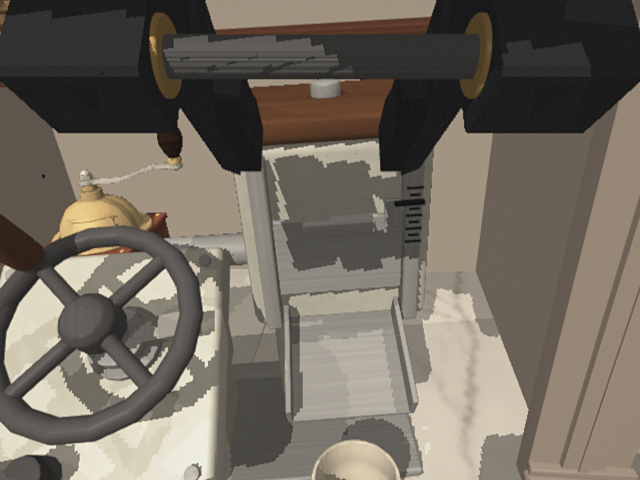

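```bash
python3 -c "
import cv2
a=cv2.imread('pics/w25.png')[170:260,370:450]
cv2.imwrite('pics/w25d.png',cv2.resize(a,None,fx=6.5,fy=6.5,interpolation=cv2.INTER_CUBIC))"
```

```text
(no output)
```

View pics/w25d.png

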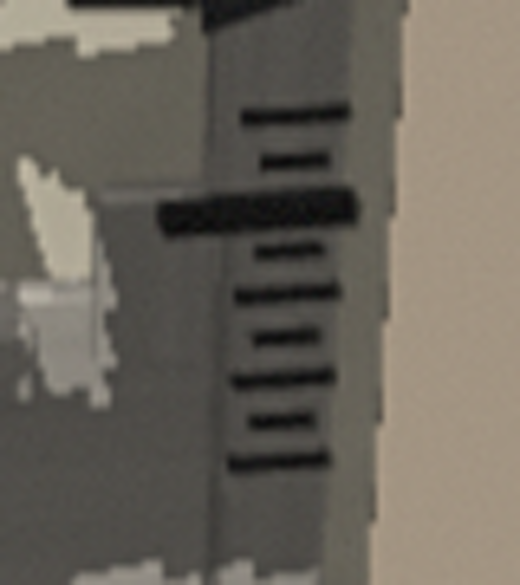

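```bash
python3 -c "
from h import *
save('top9',get_image('top'));save('side9',get_image('side'))
a=cv2.imread('pics/top9.png')[200:300,130:450]; b=cv2.imread('pics/side9.png')[140:380,220:400]
cv2.imwrite('pics/fin.png',np.hstack([cv2.resize(b,(300,400)),cv2.resize(a,(500,400))]))"
```

```text
(no output)
```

View pics/fin.png

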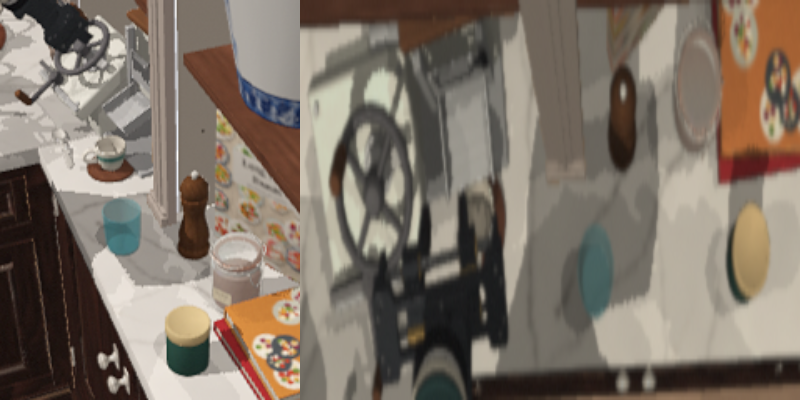

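Everything stands; lever loose, cup upright on the mat, gripper free.

```bash
python3 -c "
from h import *
print(ticket.hand_in())"
```

```text
the job is handed in; nothing more can be done
None
```

I carried out the whole job in the required order and handed it in at about 26.5 s of the 72 s. The hand-in gives no verdict, so the results below are my own last checks.

- **Cup:** I stood the white banded cup on the mat and let go before touching the lever. Right after release it measured about 1.6 mm from the middle. It is still upright in the final pictures.
- **Locking lever:** I swung it from about 0.07 rad to its stop at about 1.56 rad, where the force rose. It points straight down the slope, which is loose.
- **Gate:** I turned the wheel about 11.0 rad anticlockwise in all. The pointer reads about 29.4 mm on the scale. I estimate looking down at it hides another 0.5 to 1 mm, so the gate stands about 29.5 to 30.4 mm up. The wheel count then leaves about 1.6 rad of free play, inside the stated 1.3 to 3.0 rad.
- **Bystanders:** The tin, tumbler, pepper mill and spoon look unmoved in the final pictures, and the gripper is clear of everything.

**Where readings disagreed:** The wrist camera first put the cup up to 7 mm from where the top and side cameras did; this shrank as I got closer and did not affect the grasp. I assumed the scale's lowest tick marks the shut gate; the stated 205 mm shut height and the wheel count both fit this to within about 1 mm.

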